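Straightedge rocking check of a chassis

TASK

One of the two brass cover supports in the open aluminium chassis stands slightly proud, too little to trust the eye. Lay the steel straightedge across both side rails, centred over the two supports, and let go; then press its left end and after that its right end gently down onto the rail to feel at which end it rocks. With a finger on the straightedge right above the proud support, gently press that support home until the straightedge lies flush on both rails, press the left end and then the right end once more to prove that nothing rocks, and leave the straightedge lying there without disturbing the rest of the bench.

Things in the scene. Friction and masses are not known exactly. Their poses are not given: they have to be found in the camera images.
- chassis: fixed open aluminium chassis, 150 (own x) by 200 mm (own y), on levelling feet; origin under its centre, 3 to 15 mm above the table, z up; +y is its left side as the robot sees it, yaw within 0.3 rad. Two side rails carry the straightedge; the 30 mm front and back walls and all else inside are lower, but for two brass supports. Bench load limit: never press down on the straightedge with more than 20 N
- rail_left (a point): middle of the flat top of the left rail: rails run along the chassis's x, 16 mm wide, centre lines at chassis y = +92 and -92 mm, tops 45 mm above the chassis origin. Left means +y
- rail_right (a point): the same on the right rail (chassis y = -92 mm)
- seat_left (a point): where the top of the left brass support (round-headed post, 14 mm thick, chassis x = 0, y = +50 mm) belongs, level with the rails; this point does not move with the support. One support is home, the other 2.5 to 4 mm too high; which is not told. The proud one slides down stiffly with about 13 N on it, stops when home and stays there
- seat_right (a point): the same for the right support (y = -50 mm). A straightedge laid over both rests on the proud support and on the far rail; its end beyond the proud support stands about 3 to 5 mm off the rail, gives when pressed with about 5 N and tips back when released, whereas the other end is firm. Right above the proud support 11 to 16 N press it home; above the other one it would take far more than 20 N
- straightedge: loose steel straightedge with four black press pads, 0.38 kg: strip 28 mm wide (own x), 230 long (y), 6 thick (z), with a grip rib on the middle of its top, 12 wide (x), 50 long (y), its top 24 mm above the underside. Origin: centre of the underside, z up. Starts on the 2 mm grey mat right of the chassis. Laid well: along the chassis's y, either way round, centred on the chassis within 12 mm (x) and 15 mm (y)
- end_a: one end part of the straightedge: 28 by 40 by 6 mm, from 75 to 115 mm from the middle on its own +y side; origin at its underside, 95 mm from the middle. A black rubber press pad 22 x 30 mm, centred here, sits on a height-set stud: its top is 14 to 21 mm above the underside, each pad differently; pressed, it yields 1 mm per 7 N. A press counts with more than 4 N and the end down on the rail
- end_b: the other end part of the straightedge, the same on its own -y side, with its own pad height
- span_a: flat part of the straightedge between its rib and end_a: 28 by 50 by 6 mm, from 25 to 75 mm from the middle; origin at its underside, 50 mm from the middle. It has a like pad, 22 x 36 mm, top 14 to 21 mm above the underside, of its own height. When laid it covers one support. The proud support is to be pressed home with a finger on the span above it
- span_b: the same between the rib and end_b, with its own pad height
- spool: bystander: metal wire spool, 52 mm diameter, 38 mm high, origin under its centre
- screwdriver: bystander: screwdriver with black handle lying on the table
- heatsink: bystander: finned aluminium heat sink 40 x 50 x 25 mm, origin under its centre
- tweezers: bystander: steel tweezers 110 mm long, lying on the table
- glasses: bystander: safety glasses, 140 mm wide, 45 mm high, origin under the middle of the lenses
- module: bystander: small green circuit board 50 x 35 mm, origin under its centre
There are look-alikes about, which are no part of the job. What is shaped like the straightedge but red is not meant.

How it is judged:
By the outcome, as a careful person would: the job done as asked, in the order asked, and still so for the second after the job is handed in, with the robot touching nothing.
It also fails if it takes over 72 s, if anything falls off the work surface, if the arm or the gripper's body presses on something with over 40 N, if the wrist force passes 120 N, or if a joint passes its speed limit or range.

ROBOT

A 6-joint arm with a two-finger parallel gripper is mounted at the origin on the work surface. World frame = base frame: x ahead of the robot, y to its left, z up, the work surface at z = 0. Lengths are in m, angles in rad, forces in N, time in s.
With the tool pointing down it reaches from about 0.375 to 0.925 m from the base axis. Payload 5.7 kg.
Tool frame: the origin (TCP) lies midway between the tips of the shut fingers; the grasp point (between the pads) lies 19 mm behind it (bot.hold_point_z is the distance from the TCP to the grasp point, in m); z points along the fingers, y is the direction in which the jaws open and shut (so a half turn about z gives the same grasp; the last joint's range is limited). The gripper opens to 85 mm and grips with 20 to 120 N. Pads are 22 mm wide; open, the fingers measure 114 mm over their backs; the gripper's body (76 mm by 85 mm) begins 54 mm behind the grasp point. The pads swing forward as they close: fully open they stand 13 mm farther back than shut.
Start: joints at [-1.246, 0.359, 1.51, -0, 1.272, -0.115], TCP at [0.255, -0.543, 0.231] pointing down, gripper open.
Joint ranges: [-2.97, 2.97], [-1.01, 2.36], [0.21, 2.38], [-0.96, 4.11], [0.2, 2.71], [-2.98, 2.98]. Speed limits (rad/s): [2.39, 2.39, 3.14, 3.14, 3.14, 3.14].

INTERFACE

Orientations are given as a 3x3 rotation matrix whose columns are the frame's x, y, z axes.
In Python, from bench import bot, cams gives the robot as it stands.
- The arm moves only by the tool play_rows, never from a script. Its argument "steps" is a list of rows, each a list of 3 entries, a list of its own where there are three numbers: the turn, a rotation vector about the tool's x, y, z in rad, then the shift along the tool's x, y, z in m, then the gripper's target within -1 to 1 (fully open at 1, half-way at 0, shut at -1). In form: [[[wx, wy, wz], [x, y, z], grip], ...]. A call has exactly 10 rows; each row shifts and turns the pose as measured when the row begins, along the tool's axes as they then stand; what a row does not reach is not made up. A row lasts 1/8 s, in which the tool goes at most 62.5 mm and 10.7 degrees, less where a joint would pass 70% of its speed; a pose out of reach is approached as far as the arm can. A call with a gripper value outside its range is refused whole. The fingers move at their own pace and stop on an object; "grip_force" is the grip in N (left out, the last holds). Time passes only in rows, so rows that do not move let the fingers close, or fill a call up. It gives the time, the measured TCP pose, the force and the opening at its end, in the units of the state.
- bot.sense(): the state, without advancing time (a new reading comes with each control period).
- cams.grab_frame(name): name is "scene" or "top" or "wrist"; returns a dict with "img" (420x560x3 uint8, red, green, blue), "fx", "fy", "cx", "cy" (pixels), "world_from_camera" (4x4, takes a point from camera to world coordinates); the wrist camera has in their place "mount" (4x4, takes a point from camera to tool coordinates, whose origin is the TCP and whose axes are the flange's). Camera axes: x right, y up, looking along -z (the intrinsics and any distortion apply to the point x, -y, -z); pixel columns grow to the right and rows downward; lengths in m; the calibration is good to about 2 mm. A picture is of the moment at which its call begins: read the wrist's pose just before it. There is no depth.
- bot.finish_job(): hands the job in, once; it reports no verdict.
The state is a dict: "time_s": time; "qpos": joint angles; "joint_vel": joint speeds; "joint_torque": joint torques, N m; "ee_pos": TCP position; "ee_rot": TCP orientation; "wrist_force": force on the tool from outside, world axes, zero at the start; "moment": the same for the moment, N m; "gripper_width": opening from 0.0 (shut) to 1.0 (fully open).
Only numpy, scipy, OpenCV 4.12 (cv2) and the standard library are available. Lean on these libraries where they do the work, as an engineer would, in place of code of your own. Each camera call takes 0.05 s, during which the arm holds its last target.

## Working session

There is one attempt and no reset: what is moved stays moved. The work goes in short steps, Python scripts to look and compute and a tool call to move; the robot and the scene stay as the last step left them, time stands still between calls to the robot, and variables do not carry over. Pictures are saved under pics/ and viewed, and the job is handed in when it is done.

Besides the shell and the picture viewer there is one more tool, called after "Call:" as a command line: name --argument value ..., lists and objects as JSON in quotes. play_rows: Moves the arm, as the interface text tells. Its arguments: {"type":"object","properties":{"steps":{"type":"array"},"grip_force":{"type":"number"}},"required":["steps"]}

```bash
ls -la; mkdir -p pics; python3 - <<'E'
from bench import bot,cams
import cv2,numpy as np
s=bot.sense();print(s['time_s'],s['ee_pos'],np.round(s['ee_rot'],3),s['gripper_width'],s['wrist_force'],bot.hold_point_z)
for n in ['scene','top','wrist']:
    f=cams.grab_frame(n);cv2.imwrite(f'pics/{n}0.png',f['img'][:,:,::-1])
    print(n,f['fx'],f['fy'],f['cx'],f['cy'],[k for k in f if k!='img'],np.round(f.get('world_from_camera',f.get('mount')),4))
print(bot.sense()['time_s'])
E
```

```text
total 12
drwxr-xr-x  3 agent agent 4096 Dec  6 13:22 .
drwxr-xr-x 23 root  root  4096 Dec  6 13:22 ..
drwxr-xr-x  2 agent agent 4096 Dec  6 13:22 pics
0.0 [ 0.25521837 -0.5422443   0.23045381] [[ 0.905  0.426 -0.001]
 [ 0.426 -0.905  0.002]
 [ 0.    -0.002 -1.   ]] 1.0007686331640626 [-0.3994189  -0.79591932 -0.09040158] 0.0187
scene 471.22412585533726 471.22412585533726 277.68622300447083 202.8929205753112 ['fx', 'fy', 'cx', 'cy', 'world_from_camera'] [[ 0.5553 -0.5884  0.5877  1.3777]
 [ 0.8315  0.4074 -0.3778 -0.5266]
 [-0.0171  0.6985  0.7154  1.1511]
 [ 0.      0.      0.      1.    ]]
top 516.9231579720785 516.9231579720785 280.0563383182606 217.6107885876163 ['fx', 'fy', 'cx', 'cy', 'world_from_camera'] [[ 0.0222  0.9971 -0.073   0.3839]
 [-0.9997  0.0213 -0.0132  0.0067]
 [-0.0116  0.0732  0.9972  1.3301]
 [ 0.      0.      0.      1.    ]]
wrist 322.43206734162874 322.43206734162874 275.2195197270177 205.3629168493265 ['fx', 'fy', 'cx', 'cy', 'mount'] [[-2.000e-04  9.581e-01  2.866e-01  7.310e-02]
 [ 1.000e+00  2.000e-04  0.000e+00  1.100e-03]
 [-0.000e+00  2.866e-01 -9.581e-01 -1.422e-01]
 [ 0.000e+00  0.000e+00  0.000e+00  1.000e+00]]
0.15
```

View pics/scene0.png

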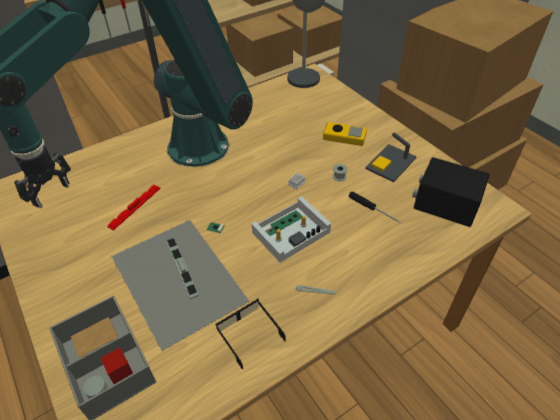

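View pics/top0.png

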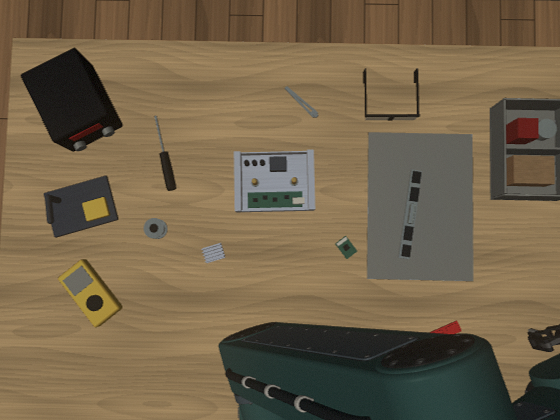

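View pics/wrist0.png

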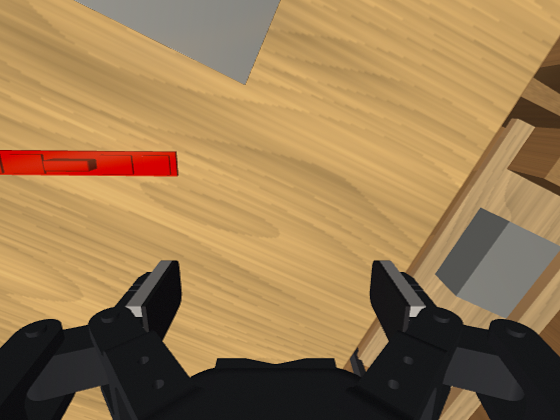

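The top view shows the chassis centred near (275,181), the straightedge on the mat from (416,172) to (406,256), and the module at (346,247). The scene view shows the same layout. In the wrist view only the red look-alike is visible, so next I'll get rough positions from the top and scene views.

```bash
cat > h.py <<'E'
import numpy as np,cv2
from bench import bot,cams
def ray(f,uv,pose=None):
    T=f['world_from_camera'] if 'world_from_camera' in f else pose@f['mount']
    T=np.asarray(T)
    d=np.array([(uv[0]-f['cx'])/f['fx'],-(uv[1]-f['cy'])/f['fy'],-1.]);
    return T[:3,3],T[:3,:3]@d
def plane(f,uv,z,pose=None):
    o,d=ray(f,uv,pose);return o+d*(z-o[2])/d[2]
def tri(rs):
    A=np.zeros((3,3));b=np.zeros(3)
    for o,d in rs:
        d=d/np.linalg.norm(d);P=np.eye(3)-np.outer(d,d);A+=P;b+=P@o
    p=np.linalg.solve(A,b);res=[np.linalg.norm((np.eye(3)-np.outer(d,d)/(d@d))@(p-o)) for o,d in rs]
    return p,res
def pose():
    s=bot.sense();T=np.eye(4);T[:3,:3]=s['ee_rot'];T[:3,3]=s['ee_pos'];return T
E
python3 - <<'E'
from h import *
f=cams.grab_frame('top')
for n,uv,z in [('se end',(417,172),.015),('se end2',(406,256),.015),('mid',(411,214),.026),('chL',(234,151),.05),('chR top',(315,150),.05),('ch bl',(234,212),.05),('ch br',(315,210),.05),('supL',(255,182),.05),('supR',(294,182),.05),('module',(346,247),0),('spool',(155,228),.03),('hs',(213,253),.02),('glasses',(391,118),.02),('mat tl',(368,133),0),('mat br',(473,281),0)]:
    print(n,np.round(plane(f,uv,z),3))
f=cams.grab_frame('scene')
E
python3 - <<'E'
import cv2
a=cv2.imread('pics/top0.png');cv2.imwrite('pics/topz.png',cv2.resize(a[130:300,220:480],None,fx=3,fy=3,interpolation=cv2.INTER_CUBIC)[:600,:800])
E
```

```text
se end [ 0.605 -0.324  0.015]
se end2 [ 0.39  -0.297  0.015]
mid [ 0.496 -0.306  0.026]
chL [0.643 0.143 0.05 ]
chR top [ 0.649 -0.06   0.05 ]
ch bl [0.489 0.138 0.05 ]
ch br [ 0.498 -0.063  0.05 ]
supL [0.565 0.088 0.05 ]
supR [ 0.567 -0.009  0.05 ]
module [ 0.409 -0.147  0.   ]
spool [0.446 0.339 0.03 ]
hs [0.386 0.192 0.02 ]
glasses [ 0.743 -0.256  0.02 ]
mat tl [ 0.707 -0.2    0.   ]
mat br [ 0.33 -0.47  0.  ]
```

View pics/topz.png

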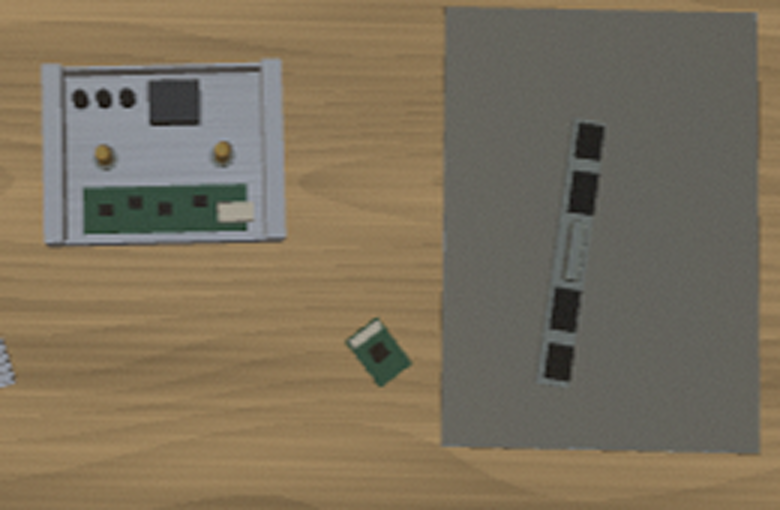

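```bash
cat >> h.py <<'E'
from scipy.spatial.transform import Rotation as R
def tgtR(h):
    x=np.array([np.cos(h),np.sin(h),0]);z=np.array([0,0,-1.]);return np.stack([x,np.cross(z,x),z],1)
def plan(p,h,n,R0=None,p0=None,grip=None):
    T=pose();R0=T[:3,:3] if R0 is None else R0;p0=T[:3,3] if p0 is None else p0
    Rt=tgtR(h);rv=R.from_matrix(R0.T@Rt).as_rotvec();p=np.array(p)
    print('total dp',np.round(p-p0,4),'rv',np.round(rv,4))
    for i in range(n):
        Ri=R0@R.from_rotvec(rv*i/n).as_matrix()
        print([[round(float(a),3) for a in rv/n],[round(float(a),4) for a in Ri.T@((p-p0)/n)],grip])
    return Rt,p
def st():
    s=bot.sense();h=np.arctan2(s['ee_rot'][1,0],s['ee_rot'][0,0])
    print('t',round(s['time_s'],2),'p',np.round(s['ee_pos'],4),'h',round(h,4),'tilt',np.round(s['ee_rot'][:2,2],4),'F',np.round(s['wrist_force'],2),'M',np.round(s['moment'],2),'w',round(s['gripper_width'],3),'q',np.round(s['qpos'],2))
E
python3 -c "
from h import *
plan([.46,-.31,.25],-.124,8)"
```

```text
total dp [0.2047 0.2326 0.0191] rv [-9.000e-04  1.000e-04  5.638e-01]
[[-0.0, 0.0, 0.07], [0.0355, -0.0154, -0.0024], None]
[[-0.0, 0.0, 0.07], [0.0344, -0.0179, -0.0024], None]
[[-0.0, 0.0, 0.07], [0.033, -0.0203, -0.0024], None]
[[-0.0, 0.0, 0.07], [0.0315, -0.0225, -0.0024], None]
[[-0.0, 0.0, 0.07], [0.0298, -0.0247, -0.0024], None]
[[-0.0, 0.0, 0.07], [0.028, -0.0267, -0.0024], None]
[[-0.0, 0.0, 0.07], [0.0261, -0.0286, -0.0024], None]
[[-0.0, 0.0, 0.07], [0.024, -0.0304, -0.0024], None]
```

Call:
play_rows --steps '[[[0,0,0.07],[0.036,-0.015,-0.002],1],[[0,0,0.07],[0.034,-0.018,-0.002],1],[[0,0,0.07],[0.033,-0.02,-0.002],1],[[0,0,0.07],[0.032,-0.023,-0.002],1],[[0,0,0.07],[0.03,-0.025,-0.002],1],[[0,0,0.07],[0.028,-0.027,-0.002],1],[[0,0,0.07],[0.026,-0.029,-0.002],1],[[0,0,0.07],[0.024,-0.03,-0.002],1],[[0,0,0],[0,0,0],1],[[0,0,0],[0,0,0],1]]'

```text
time_s: 1.5
ee_pos: [0.4676, -0.3045, 0.2464]
ee_rot: [[0.99, -0.139, -0.001], [-0.139, -0.99, 0.001], [-0.001, -0.001, -1.0]]
wrist_force: [0.7, -0.3, -0.4]
gripper_width: 1.005
```

```bash
python3 - <<'E'
from h import *
st();T=pose();f=cams.grab_frame('wrist');np.savez('w1.npz',T=T,**f);cv2.imwrite('pics/w1.png',f['img'][:,:,::-1])
E
```

```text
t 1.5 p [ 0.4676 -0.3045  0.2464] h -0.1397 tilt [-0.0007  0.0007] F [ 0.67 -0.32 -0.44] M [-0.    0.    0.01] w 1.005 q [-0.7   0.29  1.58  0.    1.28  1.01]
```

View pics/w1.png

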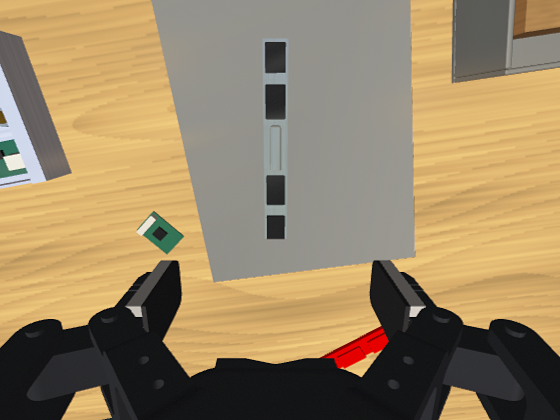

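The wrist view shows the straightedge upright, x 263–288, rows 39–239. Its rib is at (275,148) and its four pads at rows 58, 101, 190 and 227. I'll take a second view from a shifted pose.

Call:
play_rows --steps '[[[0,0,0],[0.006,0.025,0.015],1],[[0,0,0],[0.006,0.025,0.015],1],[[0,0,0],[0.006,0.025,0.015],1],[[0,0,0],[0.006,0.025,0.015],1],[[0,0,0],[0,0,0],1],[[0,0,0],[0,0,0],1],[[0,0,0],[0,0,0],1],[[0,0,0],[0,0,0],1],[[0,0,0],[0,0,0],1],[[0,0,0],[0,0,0],1]]'

```text
time_s: 2.8
ee_pos: [0.4733, -0.4187, 0.1803]
ee_rot: [[0.989, -0.146, -0.002], [-0.146, -0.989, 0.001], [-0.002, -0.001, -1.0]]
wrist_force: [0.2, 0.3, -0.4]
gripper_width: 1.0
```

```bash
python3 - <<'E'
from h import *
st();T=pose();f=cams.grab_frame('wrist');np.savez('w2.npz',T=T,**f);cv2.imwrite('pics/w2.png',f['img'][:,:,::-1])
a=np.load('w1.npz')['img'][25:255,200:350,::-1];b=f['img'][:250,:,::-1]
cv2.imwrite('pics/w1z.png',cv2.resize(a,None,fx=2.5,fy=2.5,interpolation=cv2.INTER_CUBIC))
E
```

```text
t 2.8 p [ 0.4733 -0.4187  0.1803] h -0.1463 tilt [-0.0023  0.0013] F [ 0.17  0.32 -0.4 ] M [0.05 0.02 0.03] w 1.0 q [-0.83  0.45  1.49 -0.    1.2   0.88]
```

View pics/w2.png

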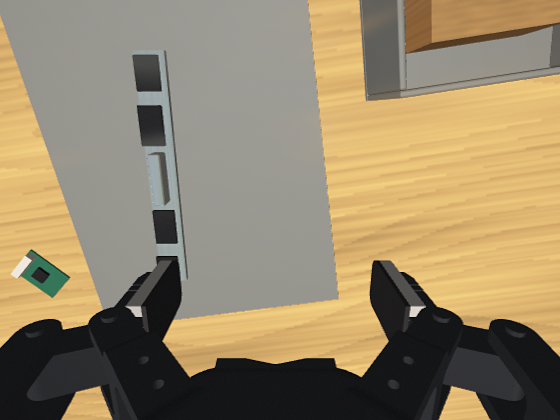

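View pics/w1z.png

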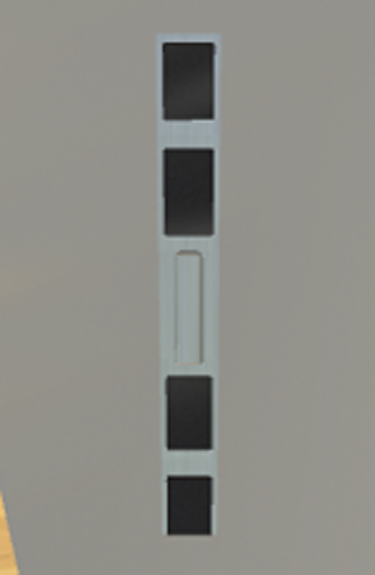

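```bash
python3 - <<'E'
from h import *
a=np.load('w2.npz')['img'][40:290,100:220,::-1]
z=cv2.resize(a,None,fx=4,fy=4,interpolation=cv2.INTER_CUBIC)
cv2.imwrite('pics/w2za.png',z[:520]);cv2.imwrite('pics/w2zb.png',z[480:])
for n in '12':
    d=np.load(f'w{n}.npz');im=d['img'];m=(im.max(2)<75).astype(np.uint8)
    cs,_=cv2.findContours(m,cv2.RETR_EXTERNAL,cv2.CHAIN_APPROX_NONE)
    for c in cs:
        if 300<cv2.contourArea(c)<2000: print(n,np.round(cv2.minAreaRect(c)[0],1),np.round(cv2.minAreaRect(c)[1],1),np.round(cv2.boxPoints(cv2.minAreaRect(c)),1).tolist())
E
```

```text
1 [275.5 227. ] [22. 17.] [[267.0, 216.0], [284.0, 216.0], [284.0, 238.0], [267.0, 238.0]]
1 [275.5 190. ] [28. 17.] [[267.0, 176.0], [284.0, 176.0], [284.0, 204.0], [267.0, 204.0]]
1 [275.  101.5] [33. 18.] [[266.0, 85.0], [284.0, 85.0], [284.0, 118.0], [266.0, 118.0]]
1 [275.  57.] [30. 20.] [[265.0, 42.0], [285.0, 42.0], [285.0, 72.0], [265.0, 72.0]]
2 [164.7 226.4] [35.1 21.5] [[152.1999969482422, 210.10000610351562], [173.60000610351562, 207.8000030517578], [177.1999969482422, 242.8000030517578], [155.8000030517578, 245.0]]
2 [150.9 124.5] [41.7 24.2] [[136.60000610351562, 105.0], [160.60000610351562, 102.4000015258789], [165.1999969482422, 143.89999389648438], [141.1999969482422, 146.5]]
2 [146.6  72.5] [37.5 24.7] [[132.5, 55.0], [157.10000610351562, 52.599998474121094], [160.8000030517578, 89.9000015258789], [136.1999969482422, 92.4000015258789]]
```

View pics/w2za.png

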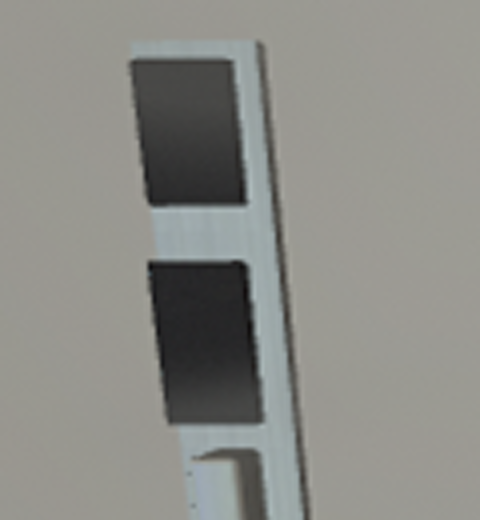

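View pics/w2zb.png

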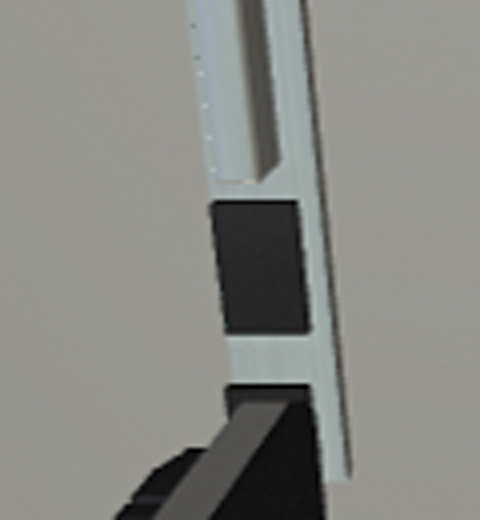

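```bash
python3 - <<'E'
from h import *
d1=dict(np.load('w1.npz'));d2=dict(np.load('w2.npz'))
P={'p1TL':((265.2,42.2),(132.75,54.75)),'p1BL':((265.6,73),(137.5,91.25)),'p2TL':((265.2,84.6),(137.25,105.5)),'p2BL':((265.6,119),(142.25,145.5)),
'p3TL':((266.4,175.8),(152.75,210.5)),'p3BL':((266.4,204.6),(156.75,243.25)),'p4TL':((266.8,215.4),(156.75,256.5)),'sTR':((288,39.4),(164.5,50.5)),'sBR':((285.6,239),(181.75,280))}
for k,(a,b) in P.items():
    p,r=tri([ray(d1,a,d1['T']),ray(d2,b,d2['T'])]);print(k,np.round(p,4),np.round(r,4))
for n,u in [('TL',(263.3,39.2)),('TR',(288,39.4)),('BL',(265,239)),('BR',(285.8,239)),('ribTL',(270.8,126.5)),('ribTR',(281.2,126.5)),('ribBL',(270.6,170)),('ribBR',(281,170))]:
    print(n,np.round(plane(d1,u,.008 if n[0]!='r' else .026,d1['T']),4))
E
```

```text
p1TL [ 0.6081 -0.3144  0.0168] [0.0002 0.0002]
p1BL [ 0.5785 -0.3103  0.0165] [0.0002 0.0002]
p2TL [ 0.5666 -0.3082  0.02  ] [0.0001 0.0001]
p2BL [ 0.5314 -0.3034  0.0201] [0.0002 0.0002]
p3TL [ 0.4671 -0.2946  0.0148] [0.0001 0.0001]
p3BL [ 0.4319 -0.2893  0.0142] [0. 0.]
p4TL [ 0.4198 -0.2883  0.02  ] [0.0002 0.0002]
sTR [ 0.6097 -0.339   0.005 ] [0.0003 0.0003]
sBR [ 0.3864 -0.3063  0.0168] [0.0012 0.0012]
TL [ 0.6127 -0.3127  0.008 ]
TR [ 0.6088 -0.3388  0.008 ]
BL [ 0.3851 -0.2804  0.008 ]
BR [ 0.3815 -0.3066  0.008 ]
ribTL [ 0.5227 -0.308   0.026 ]
ribTR [ 0.5212 -0.3193  0.026 ]
ribBL [ 0.4752 -0.3009  0.026 ]
ribBR [ 0.4735 -0.3126  0.026 ]
```

Triangulated pad-top heights are about 16.7, 20, 14.5 and 20 mm, including the 2 mm mat. The straightedge centre is about (0.4975, -0.310) at heading -0.142.

```bash
python3 -c "
from h import *
plan([.4975,-.310,.07],-.142,5)"
```

```text
total dp [ 0.0242  0.1088 -0.1103] rv [-0.0009  0.0024 -0.0043]
[[-0.0, 0.0, -0.001], [0.0017, -0.0222, 0.0221], None]
[[-0.0, 0.0, -0.001], [0.0017, -0.0222, 0.0221], None]
[[-0.0, 0.0, -0.001], [0.0017, -0.0222, 0.0221], None]
[[-0.0, 0.0, -0.001], [0.0017, -0.0222, 0.0221], None]
[[-0.0, 0.0, -0.001], [0.0017, -0.0222, 0.0221], None]
```

Call:
play_rows --steps '[[[0,0,-0.001],[0.002,-0.024,0.024],0.2],[[0,0,-0.001],[0.002,-0.024,0.024],0.2],[[0,0,-0.001],[0.002,-0.024,0.024],0.2],[[0,0,-0.001],[0.002,-0.02,0.02],0.2],[[0,0,0],[0.001,-0.01,0.01],0.2],[[0,0,0],[0,-0.004,0.004],0.2],[[0,0,0],[0,0,0],0.2],[[0,0,0],[0,0,0],0.2],[[0,0,0],[0,0,0],0.2],[[0,0,0],[0,0,0],0.2]]'

```text
time_s: 4.1
ee_pos: [0.5013, -0.3171, 0.0758]
ee_rot: [[0.99, -0.143, 0.005], [-0.143, -0.99, -0.007], [0.006, 0.006, -1.0]]
wrist_force: [0.2, -0.4, -0.2]
gripper_width: 0.599
```

```bash
python3 -c "
from h import *
st()
plan([.4975,-.310,.012],-.142,1)
T=pose();f=cams.grab_frame('wrist');cv2.imwrite('pics/w3.png',f['img'][:,:,::-1])"
```

```text
t 4.1 p [ 0.5013 -0.3171  0.0758] h -0.1431 tilt [ 0.0053 -0.0071] F [ 0.24 -0.38 -0.17] M [ 0.02  0.01 -0.03] w 0.599 q [-0.68  0.52  1.69 -0.    0.93  1.04]
total dp [-0.0038  0.0071 -0.0638] rv [ 0.0063 -0.0063 -0.0011]
[[0.006, -0.006, -0.001], [-0.0051, -0.0069, 0.0637], None]
```

View pics/w3.png

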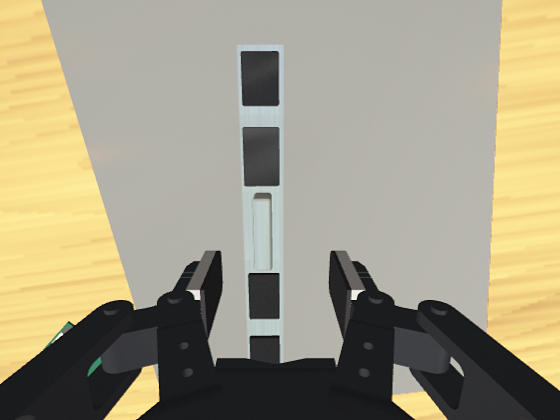

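The view shows the rib at (262,232), between the open fingers and about 7 mm left of centre. That agrees with the computed correction, so I'll descend.

Call:
play_rows --steps '[[[0.003,-0.003,-0.001],[-0.003,-0.004,0.016],0.2],[[0.003,-0.003,0],[-0.002,-0.003,0.016],0.2],[[0,0,0],[0,0,0.014],0.2],[[0,0,0],[0,0,0.009],0.2],[[0,0,0],[0,0,0.004],0.2],[[0,0,0],[0,0,0.002],0.2],[[0,0,0],[0,0,0],0.2],[[0,0,0],[0,0,0],0.2],[[0,0,0],[0,0,0],0.2],[[0,0,0],[0,0,0],0.2]]'

```text
time_s: 5.4
ee_pos: [0.4972, -0.3093, 0.0103]
ee_rot: [[0.99, -0.142, -0.0], [-0.142, -0.99, 0.0], [-0.0, -0.0, -1.0]]
wrist_force: [-0.9, -0.1, -0.5]
gripper_width: 0.601
```

```bash
python3 -c "
from h import *
st()
plan([.4975,-.310,.012],-.142,1)"
```

```text
t 5.4 p [ 0.4972 -0.3093  0.0103] h -0.1422 tilt [-0.0001  0.0001] F [-0.87 -0.11 -0.46] M [ 0.02  0.05 -0.03] w 0.601 q [-0.67  0.61  1.74  0.    0.79  1.04]
total dp [ 0.0003 -0.0007  0.0017] rv [-0.0001  0.0001 -0.0002]
[[-0.0, 0.0, -0.0], [0.0004, 0.0007, -0.0017], None]
```

Call:
play_rows --steps '[[[0,0,0],[0,0,-0.0015],0],[[0,0,0],[0,0,0],-1],[[0,0,0],[0,0,0],-1],[[0,0,0],[0,0,0],-1],[[0,0,0],[0,0,0],-1],[[0,0,0],[0,0,0],-1],[[0,0,0],[0,0,0],-1],[[0,0,0],[0,0,-0.003],-1],[[0,0,0],[0,0,-0.01],-1],[[0,0,0],[0,0,-0.02],-1]]' --grip_force 60

```text
time_s: 6.65
ee_pos: [0.4952, -0.3077, 0.0443]
ee_rot: [[0.99, -0.142, -0.005], [-0.142, -0.99, 0.004], [-0.005, -0.003, -1.0]]
wrist_force: [0.5, -0.7, -3.2]
gripper_width: 0.122
```

```bash
python3 -c "
from h import *
st()
f=cams.grab_frame('wrist');cv2.imwrite('pics/w4.png',f['img'][:,:,::-1]);st()
plan([.50,-.12,.25],-.142,7)"
```

```text
t 6.65 p [ 0.4952 -0.3077  0.0443] h -0.1422 tilt [-0.0046  0.0037] F [ 0.52 -0.73 -3.23] M [-0.05  0.01  0.02] w 0.122 q [-0.67  0.56  1.72  0.    0.87  1.04]
t 6.7 p [ 0.4967 -0.3088  0.0472] h -0.142 tilt [-0.0012  0.001 ] F [ 0.54 -0.91 -2.01] M [-0.01  0.01  0.01] w 0.118 q [-0.67  0.56  1.72  0.    0.87  1.04]
total dp [0.0033 0.1888 0.2028] rv [-0.0008  0.0013  0.    ]
[[-0.0, 0.0, 0.0], [-0.0034, -0.0268, -0.0289], None]
[[-0.0, 0.0, 0.0], [-0.0034, -0.0268, -0.029], None]
[[-0.0, 0.0, 0.0], [-0.0034, -0.0268, -0.029], None]
[[-0.0, 0.0, 0.0], [-0.0034, -0.0268, -0.029], None]
[[-0.0, 0.0, 0.0], [-0.0034, -0.0268, -0.029], None]
[[-0.0, 0.0, 0.0], [-0.0034, -0.0268, -0.029], None]
[[-0.0, 0.0, 0.0], [-0.0034, -0.0268, -0.029], None]
```

View pics/w4.png

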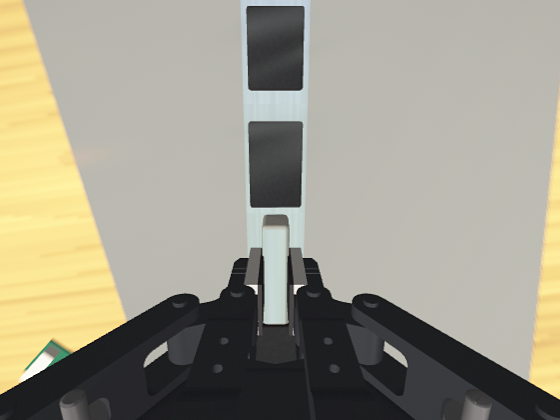

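The straightedge is gripped by the rib, at (275,270) between the pads, and lifted straight. Next I'll carry it to a pose where the chassis can be seen.

Call:
play_rows --steps '[[[0,0,0],[-0.003,-0.02,-0.03],-1],[[0,0,0],[-0.003,-0.028,-0.03],-1],[[0,0,0],[-0.003,-0.028,-0.03],-1],[[0,0,0],[-0.003,-0.028,-0.03],-1],[[0,0,0],[-0.003,-0.028,-0.03],-1],[[0,0,0],[-0.003,-0.025,-0.025],-1],[[0,0,0],[-0.003,-0.018,-0.015],-1],[[0,0,0],[0,-0.008,-0.006],-1],[[0,0,0],[0,0,0],-1],[[0,0,0],[0,0,0],-1]]'

```text
time_s: 7.95
ee_pos: [0.5006, -0.1199, 0.2488]
ee_rot: [[0.99, -0.143, -0.001], [-0.143, -0.99, 0.0], [-0.001, -0.0, -1.0]]
wrist_force: [-1.1, 0.3, -3.1]
gripper_width: 0.12
```

```bash
python3 - <<'E'
from h import *
st();T=pose();f=cams.grab_frame('wrist');np.savez('c1.npz',T=T,**f);cv2.imwrite('pics/c1.png',f['img'][:,:,::-1])
plan([.565,-.0,.24],1.58,9)
E
```

```text
t 7.95 p [ 0.5006 -0.1199  0.2488] h -0.1435 tilt [-0.0011  0.0004] F [-1.05  0.3  -3.11] M [-0.03  0.    0.05] w 0.12 q [-0.37  0.22  1.67 -0.    1.26  1.35]
total dp [ 0.0645  0.1199 -0.0086] rv [-1.6000e-03  7.0000e-04 -1.7238e+00]
[[-0.0, 0.0, -0.192], [0.0052, -0.0142, 0.001], None]
[[-0.0, 0.0, -0.192], [0.0078, -0.013, 0.001], None]
[[-0.0, 0.0, -0.192], [0.0101, -0.0112, 0.001], None]
[[-0.0, 0.0, -0.192], [0.0121, -0.0091, 0.001], None]
[[-0.0, 0.0, -0.192], [0.0136, -0.0066, 0.001], None]
[[-0.0, 0.0, -0.192], [0.0146, -0.0039, 0.001], None]
[[-0.0, 0.0, -0.192], [0.0151, -0.0011, 0.001], None]
[[-0.0, 0.0, -0.192], [0.015, 0.0018, 0.001], None]
[[-0.0, 0.0, -0.192], [0.0144, 0.0046, 0.001], None]
```

View pics/c1.png

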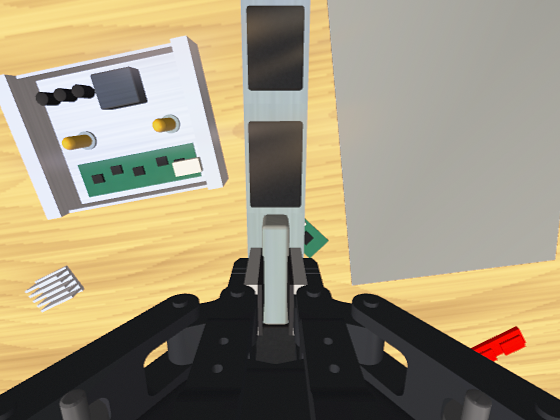

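The chassis is fully visible on the left. The left rail runs from (5,76) to (55,216), the right rail from (180,40) to (220,187), and the support heads are at (70,143) and (160,125). Now I'll rotate and move over the chassis.

Call:
play_rows --steps '[[[0,0,-0.175],[0.005,-0.014,0],-1],[[0,0,-0.175],[0.007,-0.013,0],-1],[[0,0,-0.175],[0.01,-0.012,0],-1],[[0,0,-0.175],[0.012,-0.01,0],-1],[[0,0,-0.175],[0.013,-0.007,0],-1],[[0,0,-0.175],[0.014,-0.004,0],-1],[[0,0,-0.175],[0.015,-0.001,0],-1],[[0,0,-0.175],[0.014,0.002,0],-1],[[0,0,-0.175],[0.009,0.004,0],-1],[[0,0,-0.1],[0,0,0],-1]]'

```text
time_s: 9.25
ee_pos: [0.5648, -0.0124, 0.238]
ee_rot: [[-0.006, 1.0, -0.017], [1.0, 0.006, 0.002], [0.002, -0.017, -1.0]]
wrist_force: [0.2, 0.3, -3.0]
gripper_width: 0.123
```

```bash
python3 - <<'E'
from h import *
st();T=pose();f=cams.grab_frame('wrist');np.savez('c2.npz',T=T,**f);cv2.imwrite('pics/c2.png',f['img'][:,:,::-1])
a=np.load('c1.npz')['img'][30:225,0:235,::-1]
cv2.imwrite('pics/c1z.png',cv2.resize(a,None,fx=3,fy=3,interpolation=cv2.INTER_CUBIC))
E
```

```text
t 9.25 p [ 0.5648 -0.0124  0.238 ] h 1.5766 tilt [-0.0175  0.0017] F [ 0.24  0.33 -3.  ] M [-0.01 -0.05  0.  ] w 0.123 q [-0.14  0.31  1.56 -0.    1.28 -0.15]
```

View pics/c2.png

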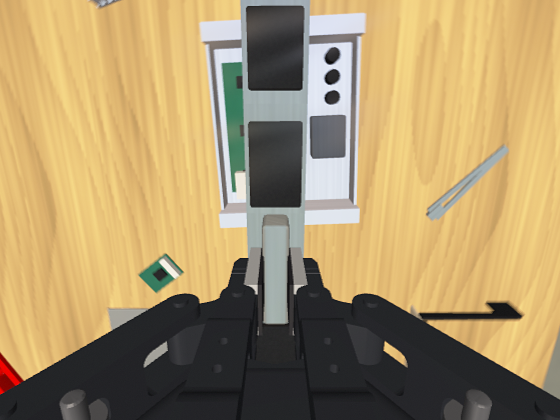

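View pics/c1z.png

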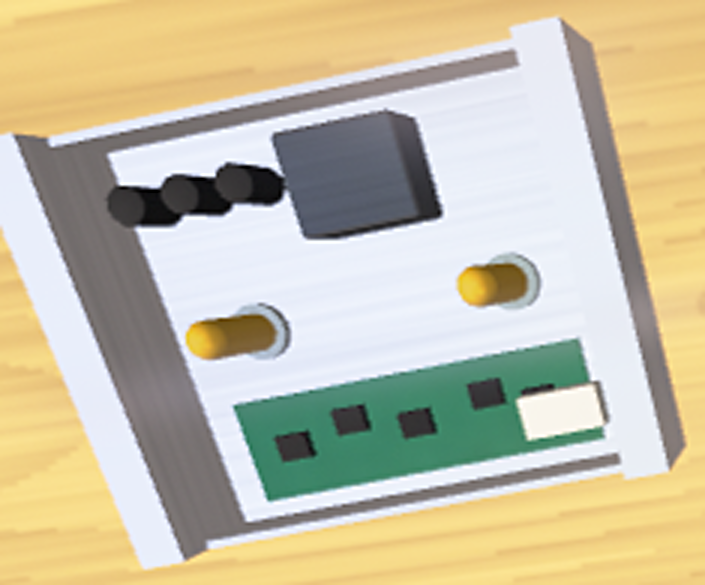

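```bash
python3 - <<'E'
from h import *
a=np.load('c2.npz')['img'][5:235,190:380,::-1]
cv2.imwrite('pics/c2z.png',cv2.resize(a,None,fx=2.6,fy=2.6,interpolation=cv2.INTER_CUBIC))
E
```

```text
(no output)
```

View pics/c2z.png

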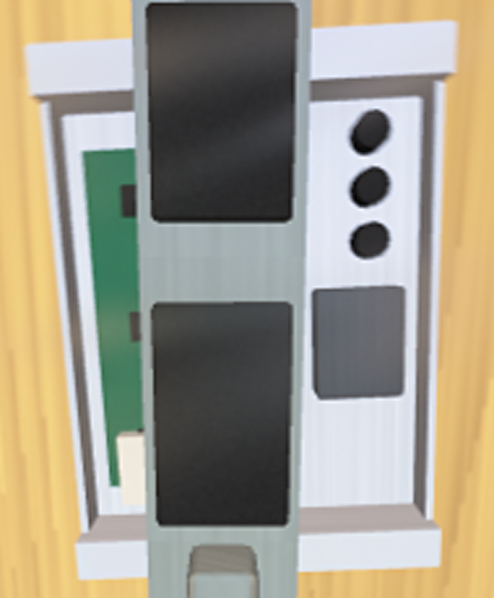

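```bash
cat > chas.py <<'E'
from h import *
d1=dict(np.load('c1.npz'));d2=dict(np.load('c2.npz'))
z1=lambda x,y:(x/3,y/3+30); z2=lambda x,y:(x/2.6+190,y/2.6+5)
P={'R in far':(z1(511,27),z2(440,522),(75,-84)),'R out far':(z1(560,18),z2(441,566),(75,-100)),'R in near':(z1(625,478),z2(77,543),(-75,-84)),'R out near':(z1(670,468),z2(78,579),(-75,-100)),
'L out near':(z1(145,568),z2(25,45),(-75,100)),'L in near':(z1(184,557),z2(32,97),(-75,84)),'L in far':(z1(15,135),z2(456,74),(75,84))}
A=[];B=[]
for k,(a,b,c) in P.items():
    p,r=tri([ray(d1,a,d1['T']),ray(d2,b,d2['T'])]);print(k,np.round(p,4),np.round(r,4));A.append(c);B.append(p)
A=np.array(A)/1000;B=np.array(B)
# 2D rigid fit
a=A-A.mean(0);b=B[:,:2]-B[:,:2].mean(0)
yaw=np.arctan2((a[:,0]*b[:,1]-a[:,1]*b[:,0]).sum(),(a*b).sum())
c,s=np.cos(yaw),np.sin(yaw);Rm=np.array([[c,-s],[s,c]]);t=B[:,:2].mean(0)-Rm@A.mean(0)
print('yaw',yaw,'centre',t,'z',B[:,2].mean(),'res',np.round(np.abs(B[:,:2]-(A@Rm.T+t)).max(),4))
np.savez('ch.npz',yaw=yaw,t=t,z=B[:,2].mean())
E
python3 chas.py
```

```text
R in far [ 0.6525 -0.0398  0.045 ] [0.0004 0.0004]
R out far [ 0.6522 -0.0571  0.0506] [0.0011 0.0011]
R in near [ 0.5021 -0.048   0.0534] [0.0007 0.0007]
R out near [ 0.5023 -0.0643  0.0517] [0. 0.]
L out near [0.4927 0.1352 0.0523] [0.0003 0.0003]
L in near [0.4948 0.1184 0.0538] [0.0006 0.0006]
L in far [0.6432 0.1264 0.0516] [0.0006 0.0006]
yaw 0.050044682305075874 centre [0.57281728 0.03919094] z 0.05120116639973703 res 0.0012
```

```bash
python3 -c "
from h import *
plan([.5728,.0392,.085],1.621,6)"
```

```text
total dp [ 0.0084  0.0519 -0.1528] rv [-0.018  -0.002  -0.0412]
[[-0.003, -0.0, -0.007], [0.0086, 0.0019, 0.0255], None]
[[-0.003, -0.0, -0.007], [0.0086, 0.0019, 0.0255], None]
[[-0.003, -0.0, -0.007], [0.0086, 0.0019, 0.0255], None]
[[-0.003, -0.0, -0.007], [0.0086, 0.0019, 0.0255], None]
[[-0.003, -0.0, -0.007], [0.0086, 0.0019, 0.0255], None]
[[-0.003, -0.0, -0.007], [0.0086, 0.0018, 0.0255], None]
```

Call:
play_rows --steps '[[[-0.003,0,-0.007],[0.008,0.001,0.025],-1],[[-0.003,0,-0.007],[0.009,0.002,0.028],-1],[[-0.003,0,-0.007],[0.009,0.002,0.028],-1],[[-0.003,0,-0.007],[0.009,0.002,0.028],-1],[[-0.003,0,-0.007],[0.008,0.002,0.022],-1],[[0,0,-0.003],[0.005,0.001,0.01],-1],[[0,0,0],[0.002,0,0.004],-1],[[0,0,0],[0,0,0],-1],[[0,0,0],[0,0,0],-1],[[0,0,0],[0,0,0],-1]]'

```text
time_s: 10.55
ee_pos: [0.5739, 0.0331, 0.0867]
ee_rot: [[-0.03, 1.0, -0.003], [1.0, 0.03, -0.0], [-0.0, -0.003, -1.0]]
wrist_force: [-0.3, -0.0, -3.7]
gripper_width: 0.121
```

```bash
python3 -c "
from h import *
st()
plan([.5728,.0392,.070],1.621,1)"
```

```text
t 10.55 p [0.5739 0.0331 0.0867] h 1.6006 tilt [-0.0032 -0.0002] F [-0.32 -0.02 -3.73] M [ 0.02 -0.01 -0.01] w 0.121 q [-0.06  0.49  1.71 -0.    0.94 -0.09]
total dp [-0.0011  0.0061 -0.0167] rv [-0.0033  0.0001 -0.0204]
[[-0.003, 0.0, -0.02], [0.0061, -0.0009, 0.0167], None]
```

Call:
play_rows --steps '[[[-0.003,0,-0.015],[0.003,-0.001,0.005],-1],[[0,0,-0.01],[0.003,0,0.006],-1],[[0,0,0],[0,0,0.004],-1],[[0,0,0],[0,0,0.001],-1],[[0,0,0],[0,0,0],-1],[[0,0,0],[0,0,0],-1],[[0,0,0],[0,0,0],-1],[[0,0,0],[0,0,0],-1],[[0,0,0],[0,0,0],-1],[[0,0,0],[0,0,0],-1]]'

```text
time_s: 11.8
ee_pos: [0.5732, 0.0393, 0.0705]
ee_rot: [[-0.056, 0.998, 0.002], [0.998, 0.056, -0.0], [-0.0, 0.002, -1.0]]
wrist_force: [0.0, 0.0, -3.9]
gripper_width: 0.118
```

```bash
python3 -c "
from h import *
st()
plan([.5728,.0392,.067],1.621,1)
f=cams.grab_frame('wrist');cv2.imwrite('pics/w5.png',f['img'][:,:,::-1])
f=cams.grab_frame('scene');cv2.imwrite('pics/s5.png',cv2.resize(f['img'][170:300,200:380,::-1],None,fx=4,fy=4))"
```

```text
t 11.8 p [0.5732 0.0393 0.0705] h 1.6272 tilt [ 0.0016 -0.0002] F [ 0.02  0.01 -3.9 ] M [0.02 0.   0.05] w 0.118 q [-0.05  0.51  1.73 -0.    0.9  -0.11]
total dp [-0.0004 -0.0001 -0.0035] rv [0.0016 0.0003 0.0062]
[[0.002, 0.0, 0.006], [-0.0001, -0.0004, 0.0035], None]
```

View pics/w5.png

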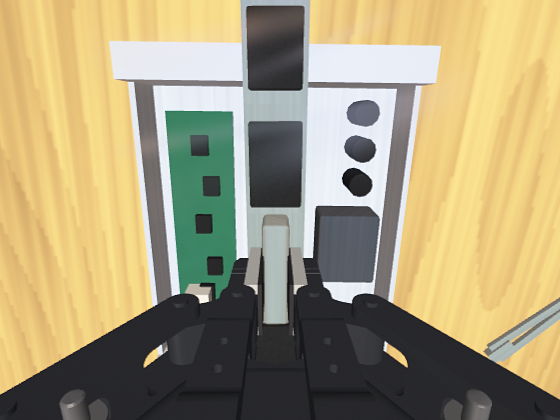

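View pics/s5.png

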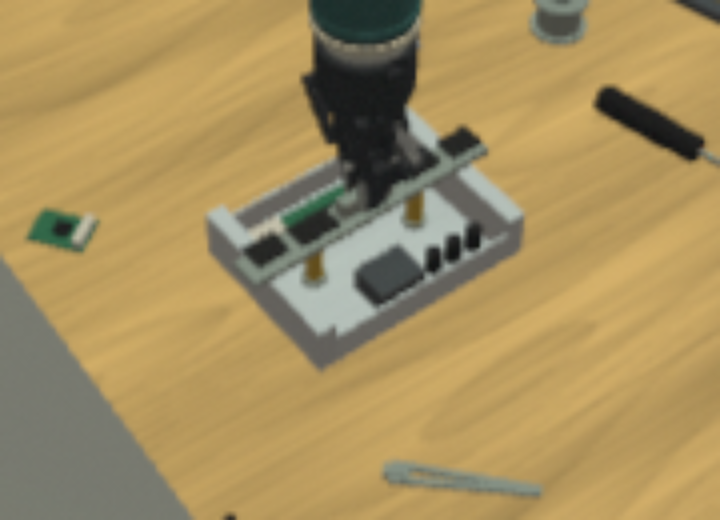

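The wrist and scene views show the strip spanning both rails and lying over both brass supports. I'll lower it slowly.

Call:
play_rows --steps '[[[0,0,0.003],[0,0,0.0015],-1],[[0,0,0],[0,0,0.001],-1],[[0,0,0],[0,0,0.001],-1],[[0,0,0],[0,0,0],-1],[[0,0,0],[0,0,0],-1],[[0,0,0],[0,0,0],-1],[[0,0,0],[0,0,0],-1],[[0,0,0],[0,0,0],-1],[[0,0,0],[0,0,0],-1],[[0,0,0],[0,0,0],-1]]'

```text
time_s: 13.15
ee_pos: [0.5732, 0.0394, 0.0667]
ee_rot: [[-0.053, 0.999, 0.002], [0.999, 0.053, -0.0], [-0.0, 0.002, -1.0]]
wrist_force: [-0.1, -0.9, -3.5]
gripper_width: 0.123
```

```bash
python3 -c "
from h import *
st()"
```

```text
t 13.15 p [0.5732 0.0394 0.0667] h 1.6239 tilt [ 0.0016 -0.0002] F [-0.12 -0.88 -3.51] M [-0.04  0.03  0.03] w 0.123 q [-0.05  0.52  1.73 -0.    0.89 -0.1 ]
```

Call:
play_rows --steps '[[[0,0,0],[0,0,0.001],-1],[[0,0,0],[0,0,0.0005],-1],[[0,0,0],[0,0,0],-1],[[0,0,0],[0,0,0],-1],[[0,0,0],[0,0,0],-1],[[0,0,0],[0,0,0],-1],[[0,0,0],[0,0,0],-1],[[0,0,0],[0,0,0],-1],[[0,0,0],[0,0,0],-1],[[0,0,0],[0,0,0],-1]]'

```text
time_s: 14.4
ee_pos: [0.5734, 0.0394, 0.066]
ee_rot: [[-0.053, 0.999, 0.002], [0.999, 0.053, -0.0], [-0.0, 0.002, -1.0]]
wrist_force: [0.0, 0.7, -1.0]
gripper_width: 0.118
```

```bash
python3 -c "
from h import *
st()"
```

```text
t 14.4 p [0.5734 0.0394 0.066 ] h 1.6239 tilt [ 0.0022 -0.0002] F [ 0.02  0.7  -1.  ] M [-0.13  0.17 -0.05] w 0.118 q [-0.05  0.52  1.73 -0.    0.89 -0.1 ]
```

Contact: the support carries about 2.8 N, and the moment hints at the right support. I'll release and rise.

Call:
play_rows --steps '[[[0,0,0],[0,0,0],0],[[0,0,0],[0,0,0],0],[[0,0,0],[0,0,0],0],[[0,0,0],[0,0,-0.01],0],[[0,0,0],[0,0,-0.02],0],[[0,0,0],[0,0,-0.025],0],[[0,0,0],[0.01,0,-0.015],-1],[[0,0,0],[0.015,0,-0.005],-1],[[0,0,0],[0.015,0,0],-1],[[0,0,0],[0.01,0,0],-1]]'

```text
time_s: 15.65
ee_pos: [0.5711, 0.0927, 0.1449]
ee_rot: [[-0.052, 0.999, 0.004], [0.999, 0.052, 0.0], [0.0, 0.004, -1.0]]
wrist_force: [-0.2, 0.0, -0.7]
gripper_width: -0.001
```

```bash
python3 -c "
from h import *
st()
T=pose();f=cams.grab_frame('wrist');np.savez('e1.npz',T=T,**f);cv2.imwrite('pics/w6.png',f['img'][:,:,::-1]);st()
f=cams.grab_frame('scene');cv2.imwrite('pics/s6.png',cv2.resize(f['img'][170:300,200:380,::-1],None,fx=4,fy=4))
plan([.568,.134,.085],1.621,4)"
```

```text
t 15.65 p [0.5711 0.0927 0.1449] h 1.6233 tilt [0.0043 0.0003] F [-0.17  0.02 -0.65] M [0.06 0.01 0.03] w -0.001 q [ 0.04  0.42  1.66  0.    1.06 -0.01]
t 15.7 p [0.5709 0.0937 0.1448] h 1.6235 tilt [0.004  0.0011] F [-0.    1.21  0.33] M [0.04 0.   0.  ] w 0.002 q [ 0.04  0.42  1.66  0.    1.06 -0.01]
total dp [-0.003   0.0412 -0.0597] rv [ 0.0039 -0.0002  0.003 ]
[[0.001, -0.0, 0.001], [0.0103, -0.0003, 0.0149], None]
[[0.001, -0.0, 0.001], [0.0103, -0.0003, 0.0149], None]
[[0.001, -0.0, 0.001], [0.0103, -0.0002, 0.0149], None]
[[0.001, -0.0, 0.001], [0.0103, -0.0002, 0.0149], None]
```

View pics/w6.png

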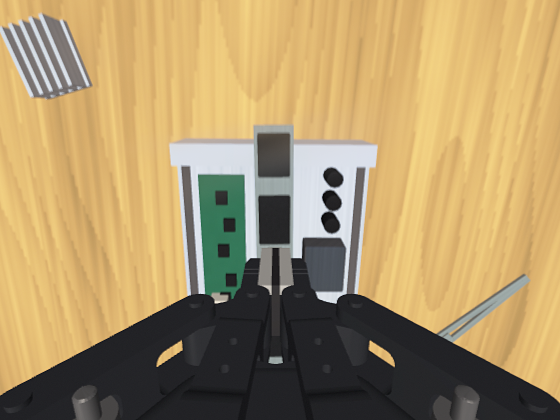

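View pics/s6.png

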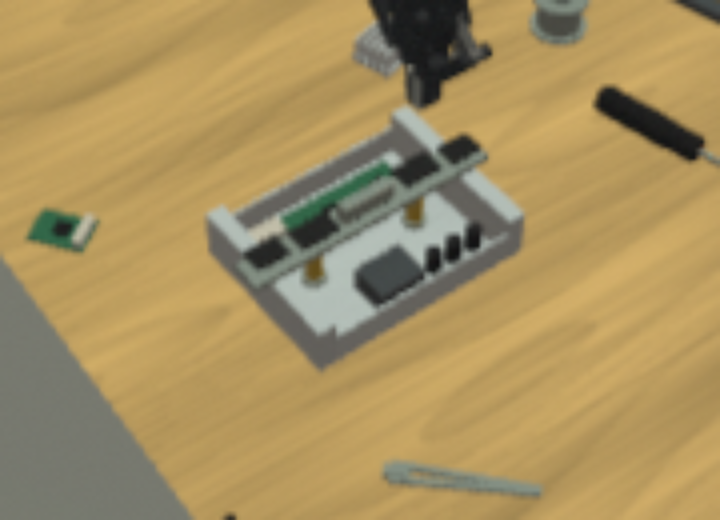

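The straightedge is released and lies across both rails. In the wrist view the left end pad is at (273,156) and the left span pad at (274,220). I'll go over the left pad.

```bash
python3 - <<'E'
from h import *
d=dict(np.load('e1.npz'));im=d['img'];m=(im.max(2)<75).astype(np.uint8);m[250:]=0;m[:,:252]=0;m[:,297:]=0
cs,_=cv2.findContours(m,cv2.RETR_EXTERNAL,cv2.CHAIN_APPROX_NONE)
for c in cs:
    if cv2.contourArea(c)>300:
        r=cv2.minAreaRect(c);print(np.round(r[0],1),np.round(r[1],1),plane(d,r[0],.069,d['T']))
E
```

```text
[274.  219.5] [47. 30.] [0.57135398 0.08895344 0.069     ]
[273. 156.] [30. 38.] [0.5683587  0.13419089 0.069     ]
```

Call:
play_rows --steps '[[[0.001,0,0],[0.01,0,0.013],-1],[[0.001,0,0],[0.01,0,0.015],-1],[[0.001,0,0],[0.009,0,0.014],-1],[[0,0,0],[0.006,0,0.01],-1],[[0,0,0],[0.003,0,0.003],-1],[[0,0,0],[0,0,0],-1],[[0,0,0],[0,0,0],-1],[[0,0,0],[0,0,0],-1],[[0,0,0],[0,0,0],-1],[[0,0,0],[0,0,0],-1]]'

```text
time_s: 17.0
ee_pos: [0.5685, 0.1323, 0.0846]
ee_rot: [[-0.052, 0.999, -0.001], [0.999, 0.052, -0.001], [-0.001, -0.001, -1.0]]
wrist_force: [-0.1, 0.2, -1.1]
gripper_width: 0.005
```

```bash
python3 -c "
from h import *
st()
plan([.568,.134,.069],1.621,1)"
```

```text
t 17.0 p [0.5685 0.1323 0.0846] h 1.6232 tilt [-0.0012 -0.0006] F [-0.05  0.17 -1.07] M [-0.01  0.02  0.05] w 0.005 q [ 0.11  0.5   1.69 -0.    0.95  0.06]
total dp [-0.0005  0.0017 -0.0156] rv [-0.0012  0.0005  0.0022]
[[-0.001, 0.001, 0.002], [0.0018, -0.0004, 0.0156], None]
```

Call:
play_rows --steps '[[[0,0,0],[0.001,0,0.004],-1],[[0,0,0],[0,0,0.004],-1],[[0,0,0],[0,0,0.002],-1],[[0,0,0],[0,0,0.001],-1],[[0,0,0],[0,0,0.001],-1],[[0,0,0],[0,0,0.001],-1],[[0,0,0],[0,0,0.001],-1],[[0,0,0],[0,0,0],-1],[[0,0,0],[0,0,0],-1],[[0,0,0],[0,0,0],-1]]'

```text
time_s: 18.25
ee_pos: [0.5685, 0.1333, 0.0696]
ee_rot: [[-0.052, 0.999, -0.001], [0.999, 0.052, -0.001], [-0.0, -0.001, -1.0]]
wrist_force: [1.0, -0.1, -0.7]
gripper_width: 0.002
```

```bash
python3 -c "
from h import *
st()"
```

```text
t 18.25 p [0.5685 0.1333 0.0696] h 1.6231 tilt [-0.0012 -0.0006] F [ 1.   -0.09 -0.72] M [ 0.03  0.03 -0.02] w 0.002 q [ 0.11  0.52  1.7  -0.    0.92  0.06]
```

Call:
play_rows --steps '[[[0,0,0],[0,0,0.001],-1],[[0,0,0],[0,0,0.0005],-1],[[0,0,0],[0,0,0.0005],-1],[[0,0,0],[0,0,0],-1],[[0,0,0],[0,0,0],-1],[[0,0,0],[0,0,0],-1],[[0,0,0],[0,0,0],-1],[[0,0,0],[0,0,0],-1],[[0,0,0],[0,0,0],-1],[[0,0,0],[0,0,0],-1]]'

```text
time_s: 19.5
ee_pos: [0.5687, 0.1333, 0.0685]
ee_rot: [[-0.052, 0.999, -0.0], [0.999, 0.052, -0.001], [-0.001, -0.0, -1.0]]
wrist_force: [-0.7, -0.3, 3.7]
gripper_width: -0.001
```

```bash
python3 -c "
from h import *
st()"
```

```text
t 19.5 p [0.5687 0.1333 0.0685] h 1.6232 tilt [-0.0004 -0.0006] F [-0.65 -0.35  3.74] M [-0.04  0.17  0.04] w -0.001 q [ 0.11  0.52  1.71 -0.    0.91  0.06]
```

Call:
play_rows --steps '[[[0,0,0],[0,0,0.0005],-1],[[0,0,0],[0,0,0.0005],-1],[[0,0,0],[0,0,0.0005],-1],[[0,0,0],[0,0,0],-1],[[0,0,0],[0,0,0],-1],[[0,0,0],[0,0,0],-1],[[0,0,0],[0,0,0],-1],[[0,0,0],[0,0,0],-1],[[0,0,0],[0,0,0],-1],[[0,0,0],[0,0,0],-1]]'

```text
time_s: 20.75
ee_pos: [0.5686, 0.1333, 0.0684]
ee_rot: [[-0.052, 0.999, -0.0], [0.999, 0.052, -0.001], [-0.001, -0.0, -1.0]]
wrist_force: [-0.9, -0.6, 4.2]
gripper_width: -0.0
```

```bash
python3 -c "
from h import *
st()"
```

```text
t 20.75 p [0.5686 0.1333 0.0684] h 1.6232 tilt [-0.0001 -0.0006] F [-0.87 -0.56  4.16] M [-0.11  0.17 -0.02] w -0.0 q [ 0.11  0.52  1.71 -0.    0.91  0.06]
```

Call:
play_rows --steps '[[[0,0,0],[0,0,0.001],-1],[[0,0,0],[0,0,0.001],-1],[[0,0,0],[0,0,0.001],-1],[[0,0,0],[0,0,0.001],-1],[[0,0,0],[0,0,0.001],-1],[[0,0,0],[0,0,0.001],-1],[[0,0,0],[0,0,0.001],-1],[[0,0,0],[0,0,0.001],-1],[[0,0,0],[0,0,0.001],-1],[[0,0,0],[0,0,0.001],-1]]'

```text
time_s: 22.0
ee_pos: [0.5687, 0.1333, 0.067]
ee_rot: [[-0.053, 0.999, 0.003], [0.999, 0.053, -0.001], [-0.001, 0.002, -1.0]]
wrist_force: [-4.0, -0.2, 14.5]
gripper_width: 0.001
```

```bash
python3 -c "
from h import *
st()"
```

```text
t 22.0 p [0.5687 0.1333 0.067 ] h 1.624 tilt [ 0.0025 -0.001 ] F [-4.02 -0.24 14.54] M [-0.17  0.72 -0.08] w 0.001 q [ 0.11  0.53  1.71 -0.    0.91  0.06]
```

The left end is firm: contact at 0.069, then purely the pad's stiffness of about 7 N/mm, up to 15 N. I'll lift and go to the right end.

Call:
play_rows --steps '[[[-0.002,0,0],[0,0,-0.02],-1],[[0,0,0],[-0.01,0,-0.015],-1],[[0,0,0],[-0.03,0,0],-1],[[0,0,0],[-0.035,0,0],-1],[[0,0,0],[-0.035,0,0],-1],[[0,0,0],[-0.035,0,0],-1],[[0,0,0],[-0.025,-0.001,0],-1],[[0,0,0],[-0.012,0,0],-1],[[0,0,0],[-0.004,0,0.003],-1],[[0,0,0],[0,0,0],-1]]'

```text
time_s: 23.25
ee_pos: [0.5781, -0.0611, 0.0992]
ee_rot: [[-0.054, 0.999, 0.005], [0.999, 0.054, -0.001], [-0.002, 0.005, -1.0]]
wrist_force: [0.0, 0.4, 0.1]
gripper_width: 0.003
```

```bash
python3 -c "
from h import *
st()
plan([.5776,-.0557,.081],1.621,1)"
```

```text
t 23.25 p [ 0.5781 -0.0611  0.0992] h 1.6245 tilt [ 0.0052 -0.0013] F [0.03 0.38 0.14] M [-0.04 -0.03  0.  ] w 0.003 q [-0.22  0.48  1.69 -0.    0.97 -0.28]
total dp [-0.0005  0.0054 -0.0182] rv [0.0051 0.0016 0.0035]
[[0.005, 0.002, 0.003], [0.0054, -0.0003, 0.0182], None]
```

Call:
play_rows --steps '[[[0.004,0.001,0.002],[0.003,0,0.006],-1],[[0,0,0],[0.002,0,0.006],-1],[[0,0,0],[0,0,0.004],-1],[[0,0,0],[0,0,0.002],-1],[[0,0,0],[0,0,0.001],-1],[[0,0,0],[0,0,0.001],-1],[[0,0,0],[0,0,0],-1],[[0,0,0],[0,0,0],-1],[[0,0,0],[0,0,0],-1],[[0,0,0],[0,0,0],-1]]'

```text
time_s: 24.5
ee_pos: [0.5777, -0.053, 0.0779]
ee_rot: [[-0.054, 0.999, 0.0], [0.999, 0.054, 0.0], [0.0, 0.0, -1.0]]
wrist_force: [-0.2, 0.4, 0.4]
gripper_width: 0.001
```

```bash
python3 -c "
from h import *
st()"
```

```text
t 24.5 p [ 0.5777 -0.053   0.0779] h 1.6253 tilt [0.0005 0.0004] F [-0.16  0.41  0.41] M [0.03 0.05 0.01] w 0.001 q [-0.21  0.51  1.71  0.    0.93 -0.27]
```

Call:
play_rows --steps '[[[0,0,0],[-0.002,0,0.001],-1],[[0,0,0],[0,0,0.001],-1],[[0,0,0],[0,0,0.001],-1],[[0,0,0],[0,0,0.0005],-1],[[0,0,0],[0,0,0.0005],-1],[[0,0,0],[0,0,0.0005],-1],[[0,0,0],[0,0,0.0005],-1],[[0,0,0],[0,0,0.0005],-1],[[0,0,0],[0,0,0],-1],[[0,0,0],[0,0,0],-1]]'

```text
time_s: 25.75
ee_pos: [0.5797, -0.0561, 0.0736]
ee_rot: [[-0.055, 0.999, 0.004], [0.999, 0.055, -0.001], [-0.001, 0.004, -1.0]]
wrist_force: [-0.9, -0.0, 5.1]
gripper_width: 0.001
```

```bash
python3 -c "
from h import *
st()"
```

```text
t 25.75 p [ 0.5797 -0.0561  0.0736] h 1.6254 tilt [ 0.0042 -0.0011] F [-0.9  -0.01  5.07] M [0.01 0.05 0.05] w 0.001 q [-0.21  0.51  1.71 -0.    0.91 -0.27]
```

Call:
play_rows --steps '[[[0.002,0,0],[0,-0.001,0.001],-1],[[0,0,0],[0,0,0.001],-1],[[0,0,0],[0,0,0.001],-1],[[0,0,0],[0,0,0.001],-1],[[0,0,0],[0,0,0.001],-1],[[0,0,0],[0,0,0],-1],[[0,0,0],[0,0,0],-1],[[0,0,0],[0,0,0],-1],[[0,0,0],[0,0,0],-1],[[0,0,0],[0,0,0],-1]]'

```text
time_s: 27.0
ee_pos: [0.5793, -0.0562, 0.0735]
ee_rot: [[-0.055, 0.998, 0.005], [0.998, 0.055, -0.002], [-0.002, 0.005, -1.0]]
wrist_force: [0.2, -0.3, 4.1]
gripper_width: 0.003
```

```bash
python3 -c "
from h import *
st()
f=cams.grab_frame('scene');cv2.imwrite('pics/s7.png',cv2.resize(f['img'][190:270,220:340,::-1],None,fx=6,fy=6))"
```

```text
t 27.0 p [ 0.5793 -0.0562  0.0735] h 1.6257 tilt [ 0.005  -0.0018] F [ 0.16 -0.33  4.13] M [-0.04  0.08 -0.02] w 0.003 q [-0.21  0.51  1.71 -0.    0.91 -0.27]
```

View pics/s7.png

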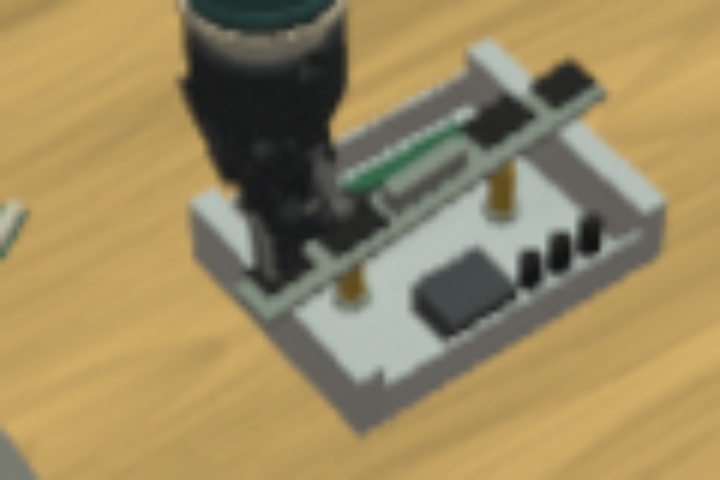

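Call:
play_rows --steps '[[[0,0,0],[0,0,0.0006],-1],[[0,0,0],[0,0,0.0006],-1],[[0,0,0],[0,0,0.0006],-1],[[0,0,0],[0,0,0.0006],-1],[[0,0,0],[0,0,0.0006],-1],[[0,0,0],[0,0,0.0006],-1],[[0,0,0],[0,0,0.0006],-1],[[0,0,0],[0,0,0.0006],-1],[[0,0,0],[0,0,0.0006],-1],[[0,0,0],[0,0,0.0006],-1]]'

```text
time_s: 28.3
ee_pos: [0.5793, -0.0562, 0.0723]
ee_rot: [[-0.055, 0.998, 0.006], [0.998, 0.055, -0.002], [-0.003, 0.006, -1.0]]
wrist_force: [-2.4, 0.6, 11.0]
gripper_width: -0.003
```

```bash
python3 -c "
from h import *
st()"
```

```text
t 28.3 p [ 0.5793 -0.0562  0.0723] h 1.6261 tilt [ 0.006  -0.0023] F [-2.44  0.62 10.95] M [0.08 0.35 0.  ] w -0.003 q [-0.21  0.51  1.71 -0.    0.91 -0.27]
```

Call:
play_rows --steps '[[[0,0,0],[0,0,-0.008],-1],[[0.003,0.001,0],[0,0,-0.01],-1],[[0.003,0.001,0.002],[0.012,-0.001,0],-1],[[0,0,0.002],[0.014,-0.001,0],-1],[[0,0,0],[0.01,-0.001,0],-1],[[0,0,0],[0.004,0,0],-1],[[0,0,0],[0.001,0,0],-1],[[0,0,0],[0,0,0],-1],[[0,0,0],[0,0,0],-1],[[0,0,0],[0,0,0],-1]]'

```text
time_s: 29.55
ee_pos: [0.5716, -0.0115, 0.0892]
ee_rot: [[-0.052, 0.999, -0.005], [0.999, 0.052, 0.001], [0.001, -0.005, -1.0]]
wrist_force: [0.4, -0.2, -0.8]
gripper_width: -0.002
```

```bash
python3 -c "
from h import *
st()
plan([.5753,-.0108,.076],1.621,1)
f=cams.grab_frame('scene');np.savez('s8.npz',**f);cv2.imwrite('pics/s8.png',cv2.resize(f['img'][190:270,220:340,::-1],None,fx=6,fy=6))"
```

```text
t 29.55 p [ 0.5716 -0.0115  0.0892] h 1.6223 tilt [-0.0049  0.0007] F [ 0.41 -0.24 -0.79] M [-0.01 -0.01 -0.03] w -0.002 q [-0.14  0.48  1.71 -0.    0.95 -0.19]
total dp [ 0.0037  0.0007 -0.0132] rv [-0.0049 -0.0009  0.0013]
[[-0.005, -0.001, 0.001], [0.0005, 0.0038, 0.0132], None]
```

View pics/s8.png

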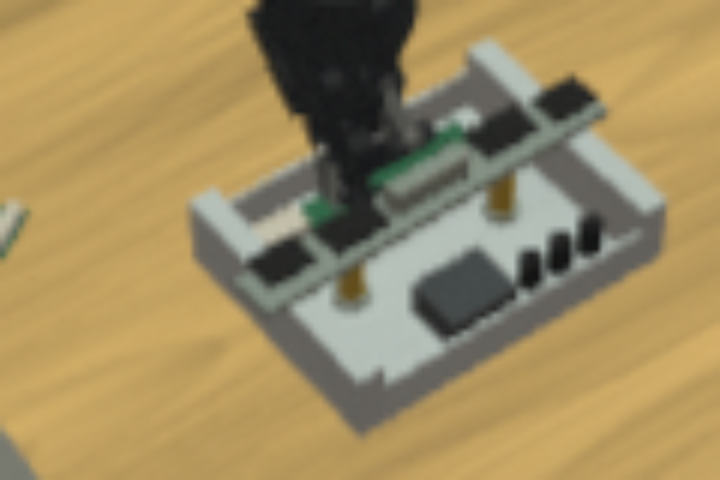

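Comparing s7 and s8, pressing the right end lifted the left end from row 105 to 85, and it tipped back on release. The right support is therefore the proud one. I'll press the right span.

Call:
play_rows --steps '[[[-0.004,-0.001,0],[0,0.002,0.004],-1],[[0,0,0],[0,0.001,0.004],-1],[[0,0,0],[0,0.0005,0.003],-1],[[0,0,0],[0,0,0.001],-1],[[0,0,0],[0,0,0.001],-1],[[0,0,0],[0,0,0.001],-1],[[0,0,0],[0,0,0.0006],-1],[[0,0,0],[0,0,0.0006],-1],[[0,0,0],[0,0,0.0006],-1],[[0,0,0],[0,0,0.0006],-1]]'

```text
time_s: 30.85
ee_pos: [0.5754, -0.0116, 0.0717]
ee_rot: [[-0.051, 0.999, -0.0], [0.999, 0.051, -0.0], [-0.0, -0.0, -1.0]]
wrist_force: [-0.5, 1.2, 0.1]
gripper_width: 0.001
```

```bash
python3 -c "
from h import *
st()"
```

```text
t 30.85 p [ 0.5754 -0.0116  0.0717] h 1.6218 tilt [-0.0004 -0.0002] F [-0.54  1.18  0.07] M [-0.02 -0.02 -0.03] w 0.001 q [-0.14  0.51  1.72 -0.    0.91 -0.19]
```

Call:
play_rows --steps '[[[0,0,0],[0,0,0.0006],-1],[[0,0,0],[0,0,0.0006],-1],[[0,0,0],[0,0,0.0006],-1],[[0,0,0],[0,0,0.0006],-1],[[0,0,0],[0,0,0.0006],-1],[[0,0,0],[0,0,0.0006],-1],[[0,0,0],[0,0,0.0006],-1],[[0,0,0],[0,0,0.0006],-1],[[0,0,0],[0,0,0.0006],-1],[[0,0,0],[0,0,0.0006],-1]]'

```text
time_s: 32.1
ee_pos: [0.5759, -0.0118, 0.0703]
ee_rot: [[-0.051, 0.999, 0.002], [0.999, 0.051, -0.001], [-0.001, 0.002, -1.0]]
wrist_force: [-2.0, 0.1, 7.4]
gripper_width: 0.005
```

```bash
python3 -c "
from h import *
st()"
```

```text
t 32.1 p [ 0.5759 -0.0118  0.0703] h 1.6223 tilt [ 0.002 -0.001] F [-2.05  0.09  7.43] M [0.05 0.38 0.  ] w 0.005 q [-0.14  0.51  1.72 -0.    0.9  -0.19]
```

Call:
play_rows --steps '[[[0,0,0],[0,0,0.001],-1],[[0,0,0],[0,0,0.001],-1],[[0,0,0],[0,0,0.001],-1],[[0,0,0],[0,0,0.001],-1],[[0,0,0],[0,0,0.001],-1],[[0,0,0],[0,0,0.001],-1],[[0,0,0],[0,0,0.001],-1],[[0,0,0],[0,0,0.001],-1],[[0,0,0],[0,0,0.001],-1],[[0,0,0],[0,0,0.001],-1]]'

```text
time_s: 33.35
ee_pos: [0.5761, -0.0119, 0.0685]
ee_rot: [[-0.052, 0.999, 0.005], [0.999, 0.052, -0.002], [-0.002, 0.005, -1.0]]
wrist_force: [-2.7, 0.1, 11.0]
gripper_width: 0.004
```

```bash
python3 -c "
from h import *
st()"
```

```text
t 33.35 p [ 0.5761 -0.0119  0.0685] h 1.623 tilt [ 0.005  -0.0021] F [-2.69  0.07 11.02] M [ 0.    0.5  -0.03] w 0.004 q [-0.14  0.51  1.73 -0.    0.89 -0.19]
```

Call:
play_rows --steps '[[[0.001,0,0],[0,0,0.001],-1],[[0.001,0,0],[0,0,0.001],-1],[[0,0,0],[0,0,0.001],-1],[[0,0,0],[0,0,0.001],-1],[[0,0,0],[0,0,0.001],-1],[[0,0,0],[0,0,0.001],-1],[[0,0,0],[0,0,0.001],-1],[[0,0,0],[0,0,0.001],-1],[[0,0,0],[0,0,0.001],-1],[[0,0,0],[0,0,0.001],-1]]'

```text
time_s: 34.6
ee_pos: [0.576, -0.012, 0.0671]
ee_rot: [[-0.053, 0.999, 0.006], [0.999, 0.053, -0.003], [-0.004, 0.005, -1.0]]
wrist_force: [-3.0, -0.2, 10.6]
gripper_width: 0.001
```

```bash
python3 -c "
from h import *
st()"
```

```text
t 34.6 p [ 0.576  -0.012   0.0671] h 1.6237 tilt [ 0.0056 -0.0032] F [-2.98 -0.17 10.6 ] M [0.05 0.57 0.01] w 0.001 q [-0.14  0.52  1.73 -0.    0.89 -0.19]
```

Another 1.4 mm of slide at a steady 11 N or so. I'll continue the same way.

Call:
play_rows --steps '[[[0.001,0,0],[0,0,0.001],-1],[[0.001,0,0],[0,0,0.001],-1],[[0,0,0],[0,0,0.001],-1],[[0,0,0],[0,0,0.001],-1],[[0,0,0],[0,0,0.001],-1],[[0,0,0],[0,0,0.001],-1],[[0,0,0],[0,0,0.001],-1],[[0,0,0],[0,0,0.001],-1],[[0,0,0],[0,0,0.001],-1],[[0,0,0],[0,0,0.001],-1]]'

```text
time_s: 35.85
ee_pos: [0.5757, -0.0121, 0.0667]
ee_rot: [[-0.054, 0.999, 0.006], [0.999, 0.054, -0.004], [-0.005, 0.006, -1.0]]
wrist_force: [-3.1, 0.3, 11.1]
gripper_width: 0.001
```

```bash
python3 -c "
from h import *
st()"
```

```text
t 35.85 p [ 0.5757 -0.0121  0.0667] h 1.6243 tilt [ 0.0063 -0.0042] F [-3.12  0.34 11.06] M [ 0.05  0.57 -0.04] w 0.001 q [-0.14  0.52  1.73 -0.    0.89 -0.19]
```

Call:
play_rows --steps '[[[0,0.001,0],[0,0,0.0012],-1],[[0,0.001,0],[0,0,0.0012],-1],[[0,0,0],[0,0,0.0012],-1],[[0,0,0],[0,0,0.0012],-1],[[0,0,0],[0,0,0.0012],-1],[[0,0,0],[0,0,0.0012],-1],[[0,0,0],[0,0,0.0012],-1],[[0,0,0],[0,0,0.0012],-1],[[0,0,0],[0,0,0.0012],-1],[[0,0,0],[0,0,0.0012],-1]]'

```text
time_s: 37.1
ee_pos: [0.5757, -0.0121, 0.0663]
ee_rot: [[-0.054, 0.998, 0.01], [0.999, 0.054, -0.003], [-0.004, 0.01, -1.0]]
wrist_force: [-4.3, 0.2, 12.8]
gripper_width: 0.007
```

```bash
python3 -c "
from h import *
st()"
```

```text
t 37.1 p [ 0.5757 -0.0121  0.0663] h 1.625 tilt [ 0.0099 -0.0032] F [-4.33  0.18 12.77] M [ 0.09  0.67 -0.03] w 0.007 q [-0.14  0.51  1.73 -0.    0.88 -0.19]
```

Call:
play_rows --steps '[[[0.002,0,0],[0,0,0.0014],-1],[[0.002,0,0],[0,0,0.0014],-1],[[0.001,0,0],[0,0,0.0014],-1],[[0,0,0],[0,0,0.0014],-1],[[0,0,0],[0,0,0.0014],-1],[[0,0,0],[0,0,0.0014],-1],[[0,0,0],[0,0,0.0014],-1],[[0,0,0],[0,0,0.0014],-1],[[0,0,0],[0,0,0.0014],-1],[[0,0,0],[0,0,0.0014],-1]]'

```text
time_s: 38.35
ee_pos: [0.5756, -0.0121, 0.066]
ee_rot: [[-0.055, 0.998, 0.009], [0.998, 0.055, -0.005], [-0.005, 0.009, -1.0]]
wrist_force: [-4.7, -0.1, 15.2]
gripper_width: 0.001
```

```bash
python3 -c "
from h import *
st()"
```

```text
t 38.35 p [ 0.5756 -0.0121  0.066 ] h 1.6256 tilt [ 0.0091 -0.0047] F [-4.67 -0.1  15.17] M [ 0.1   0.76 -0.02] w 0.001 q [-0.14  0.52  1.73 -0.    0.88 -0.19]
```

The force rose 2.4 N over 0.3 mm, which is pad stiffness only, so the support is home. It slid about 3 mm. Now the proof presses, left first.

Call:
play_rows --steps '[[[0,0,0],[0,0,-0.015],-1],[[0.003,0.002,0.002],[0,0,-0.015],-1],[[0.003,0.002,0.002],[0.03,0,-0.002],-1],[[0.002,0.001,0],[0.035,0,0],-1],[[0,0,0],[0.035,0,0],-1],[[0,0,0],[0.025,0,0],-1],[[0,0,0],[0.012,0,0],-1],[[0,0,0],[0.004,0,0.004],-1],[[0,0,0],[0,0,0.004],-1],[[0,0,0],[0,0,0],-1]]'

```text
time_s: 39.6
ee_pos: [0.5698, 0.1307, 0.0925]
ee_rot: [[-0.048, 0.999, 0.004], [0.999, 0.048, -0.001], [-0.001, 0.004, -1.0]]
wrist_force: [0.2, -0.2, 0.2]
gripper_width: -0.001
```

```bash
python3 -c "
from h import *
st()
T=pose();f=cams.grab_frame('wrist');np.savez('e2.npz',T=T,**f);cv2.imwrite('pics/w9.png',f['img'][:,:,::-1])
f=cams.grab_frame('scene');cv2.imwrite('pics/s9.png',cv2.resize(f['img'][190:270,220:340,::-1],None,fx=6,fy=6))
plan([.568,.134,.071],1.621,1)"
```

```text
t 39.6 p [0.5698 0.1307 0.0925] h 1.619 tilt [ 0.004  -0.0008] F [ 0.15 -0.22  0.18] M [-0.06 -0.04 -0.04] w -0.001 q [ 0.11  0.49  1.69 -0.    0.96  0.06]
total dp [-0.0021  0.0032 -0.0218] rv [ 0.0045  0.0009 -0.0022]
[[0.005, 0.001, -0.002], [0.0033, -0.002, 0.0218], None]
```

View pics/s9.png

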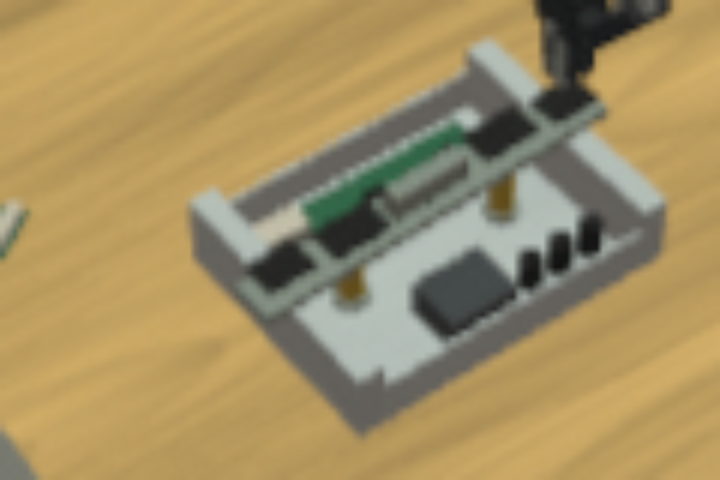

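View pics/w9.png

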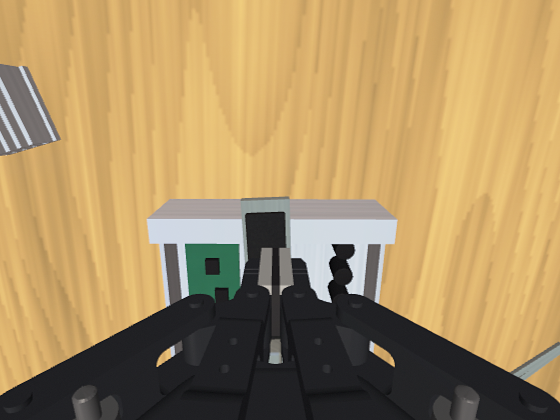

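In s9 the right end now sits flush on its rail. In w9 the left end pad is centred near (265,232), about 4 mm left of the finger, so I'll correct by that amount and press.

Call:
play_rows --steps '[[[0.003,0,0],[0.002,-0.002,0.006],-1],[[0.001,0,0],[0.001,-0.002,0.006],-1],[[0,0,0],[0,0,0.004],-1],[[0,0,0],[0,0,0.002],-1],[[0,0,0],[0,0,0.001],-1],[[0,0,0],[0,0,0.001],-1],[[0,0,0],[0,0,0.001],-1],[[0,0,0],[0,0,0.0007],-1],[[0,0,0],[0,0,0.0007],-1],[[0,0,0],[0,0,0.0007],-1]]'

```text
time_s: 40.95
ee_pos: [0.5661, 0.133, 0.0685]
ee_rot: [[-0.047, 0.999, 0.001], [0.999, 0.047, -0.001], [-0.001, 0.001, -1.0]]
wrist_force: [-0.4, 0.2, 3.1]
gripper_width: -0.002
```

```bash
python3 -c "
from h import *
st()"
```

```text
t 40.95 p [0.5661 0.133  0.0685] h 1.6178 tilt [ 0.0008 -0.0009] F [-0.37  0.22  3.1 ] M [-0.09  0.12  0.02] w -0.002 q [ 0.11  0.52  1.71 -0.    0.91  0.07]
```

Call:
play_rows --steps '[[[0,0,0],[0,0,0.0009],-1],[[0,0,0],[0,0,0.0009],-1],[[0,0,0],[0,0,0.0009],-1],[[0,0,0],[0,0,0.0009],-1],[[0,0,0],[0,0,0.0009],-1],[[0,0,0],[0,0,0.0009],-1],[[0,0,0],[0,0,0.0009],-1],[[0,0,0],[0,0,0.0009],-1],[[0,0,0],[0,0,0.0008],-1],[[0,0,0],[0,0,0.0008],-1]]'

```text
time_s: 42.2
ee_pos: [0.5662, 0.133, 0.0676]
ee_rot: [[-0.048, 0.999, 0.004], [0.999, 0.048, -0.001], [-0.001, 0.004, -1.0]]
wrist_force: [-2.4, -1.0, 7.9]
gripper_width: 0.002
```

```bash
python3 -c "
from h import *
st()"
```

```text
t 42.2 p [0.5662 0.133  0.0676] h 1.6184 tilt [ 0.0036 -0.001 ] F [-2.45 -0.97  7.93] M [-0.05  0.46  0.  ] w 0.002 q [ 0.11  0.52  1.71 -0.    0.9   0.07]
```

The left end is firm, with the same 0.069 contact and 8 N. Now the right end.

Call:
play_rows --steps '[[[0,0,0],[0,0,-0.018],-1],[[0.001,0,0],[-0.01,0,-0.015],-1],[[0.001,0,0],[-0.03,0.001,0],-1],[[0,0,0],[-0.035,0.001,0],-1],[[0,0,0],[-0.035,0.001,0],-1],[[0,0,0],[-0.033,0.001,0],-1],[[0,0,0],[-0.023,0,0],-1],[[0,0,0],[-0.011,0,0],-1],[[0,0,0],[-0.004,0,0.003],-1],[[0,0,0],[0,0,0.003],-1]]'

```text
time_s: 43.45
ee_pos: [0.58, -0.0563, 0.098]
ee_rot: [[-0.048, 0.999, 0.005], [0.999, 0.048, -0.002], [-0.002, 0.005, -1.0]]
wrist_force: [0.3, -1.1, -0.3]
gripper_width: -0.003
```

```bash
python3 - <<'E'
from h import *
st()
plan([.578,-.0557,.078],1.618,1)
f=cams.grab_frame('top');np.savez('t9.npz',**f);cv2.imwrite('pics/t9.png',cv2.resize(f['img'][130:230,215:335,::-1],None,fx=5,fy=5))
E
```

```text
t 43.45 p [ 0.58   -0.0563  0.098 ] h 1.6189 tilt [ 0.005  -0.0023] F [ 0.3  -1.09 -0.3 ] M [-0.01  0.03  0.02] w -0.003 q [-0.21  0.48  1.69 -0.    0.96 -0.26]
total dp [-0.002   0.0006 -0.02  ] rv [0.0049 0.0025 0.0009]
[[0.005, 0.002, 0.001], [0.0008, -0.0021, 0.0199], None]
```

View pics/t9.png

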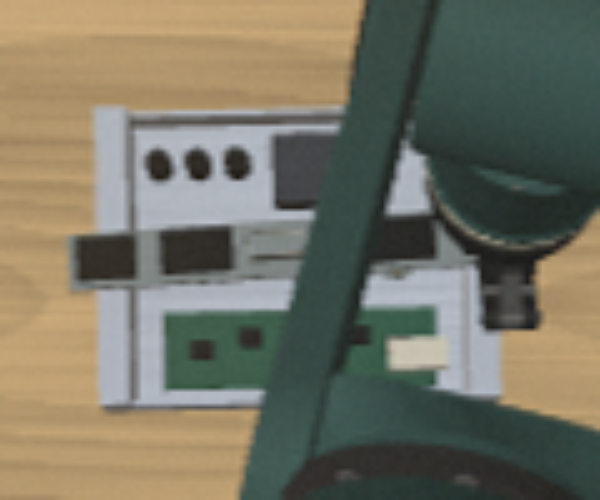

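```bash
python3 - <<'E'
from h import *
f=dict(np.load('t9.npz'))
q=lambda x,y:(215+x/5,130+y/5)
a=plane(f,q(108,257),.069);b=plane(f,q(197,250),.0725);c=plane(f,q(403,238),.068)
print(a,b,c,np.arctan2(*(a-c)[1::-1])); d=a-c;print('heading',np.arctan2(d[1],d[0]))
print('pred right end',c+(c-a)*45/145)
E
```

```text
[0.56324086 0.13230196 0.069     ] [0.56710108 0.088332   0.0725    ] [ 0.5757868  -0.01267657  0.068     ] 1.6571178700934
heading 1.6571178700934
pred right end [ 0.57968037 -0.05766991  0.06768966]
```

Call:
play_rows --steps '[[[0.004,0.002,0],[0,0,0.006],-1],[[0.001,0,0],[0,0,0.006],-1],[[0,0,0],[0,0,0.004],-1],[[0,0,0],[0,0,0.002],-1],[[0,0,0],[0,0,0.001],-1],[[0,0,0],[0,0,0.001],-1],[[0,0,0],[0,0,0.001],-1],[[0,0,0],[0,0,0.0007],-1],[[0,0,0],[0,0,0.0007],-1],[[0,0,0],[0,0,0.0007],-1]]'

```text
time_s: 44.75
ee_pos: [0.5798, -0.0539, 0.073]
ee_rot: [[-0.051, 0.999, -0.001], [0.999, 0.051, 0.0], [0.0, -0.001, -1.0]]
wrist_force: [-0.8, 0.0, 4.8]
gripper_width: 0.001
```

```bash
python3 -c "
from h import *
st()"
```

```text
t 44.75 p [ 0.5798 -0.0539  0.073 ] h 1.6218 tilt [-0.0012  0.0003] F [-0.79  0.01  4.84] M [0.09 0.18 0.02] w 0.001 q [-0.21  0.52  1.71  0.    0.92 -0.26]
```

Call:
play_rows --steps '[[[0,0,0],[0,0,0.0008],-1],[[0,0,0],[0,0,0.0008],-1],[[0,0,0],[0,0,0.0008],-1],[[0,0,0],[0,0,0.0008],-1],[[0,0,0],[0,0,0.0008],-1],[[0,0,0],[0,0,0.0008],-1],[[0,0,0],[0,0,0.0008],-1],[[0,0,0],[0,0,0.0008],-1],[[0,0,0],[0,0,0.0008],-1],[[0,0,0],[0,0,0.0008],-1]]'

```text
time_s: 46.0
ee_pos: [0.5798, -0.054, 0.0722]
ee_rot: [[-0.052, 0.999, 0.001], [0.999, 0.052, -0.001], [-0.001, 0.001, -1.0]]
wrist_force: [-3.8, 0.8, 9.6]
gripper_width: -0.003
```

```bash
python3 -c "
from h import *
st()
f=cams.grab_frame('scene');cv2.imwrite('pics/s10.png',cv2.resize(f['img'][190:270,220:340,::-1],None,fx=6,fy=6))"
```

```text
t 46.0 p [ 0.5798 -0.054   0.0722] h 1.6227 tilt [ 0.0012 -0.0008] F [-3.77  0.79  9.64] M [ 0.12  0.46 -0.  ] w -0.003 q [-0.21  0.52  1.71 -0.    0.92 -0.26]
```

View pics/s10.png

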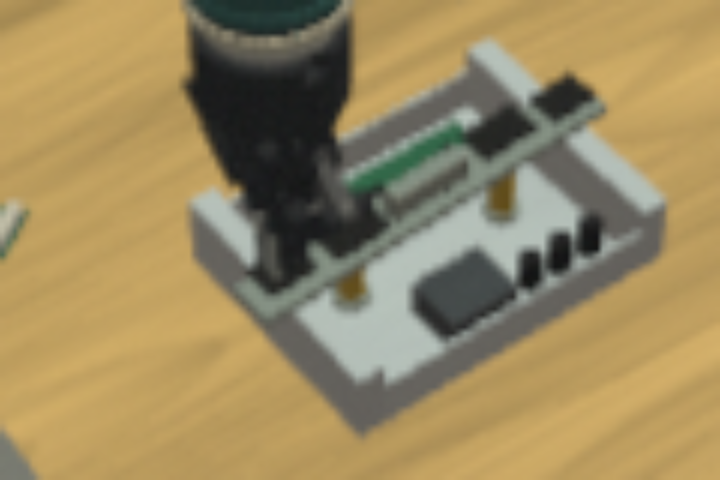

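Firm at the right end too: contact at 0.0737, pad stiffness only, and the left end stays at row 105 with no lift. I'll back off straight up.

Call:
play_rows --steps '[[[0,0,0],[0,0,-0.01],-1],[[0,0,0],[0,0,-0.03],-1],[[0,0,0],[0,0,-0.03],-1],[[0,0,0],[-0.01,0,-0.03],-1],[[0,0,0],[-0.02,0,-0.03],-1],[[0,0,0],[-0.03,0,-0.01],-1],[[0,0,0],[-0.03,-0.01,0],-1],[[0,0,0],[-0.02,-0.02,0],-1],[[0,0,0],[-0.01,0,0],-1],[[0,0,0],[0,0,0],-1]]'

```text
time_s: 47.3
ee_pos: [0.5563, -0.1787, 0.2194]
ee_rot: [[-0.053, 0.999, 0.004], [0.999, 0.053, -0.002], [-0.003, 0.004, -1.0]]
wrist_force: [0.5, -0.4, -0.3]
gripper_width: 0.006
```

```bash
python3 - <<'E'
from h import *
st()
T=pose();f=cams.grab_frame('wrist');np.savez('e3.npz',T=T,**f);cv2.imwrite('pics/w11.png',f['img'][:,:,::-1])
f=cams.grab_frame('scene');cv2.imwrite('pics/s11.png',f['img'][:,:,::-1])
E
```

```text
t 47.3 p [ 0.5563 -0.1787  0.2194] h 1.6239 tilt [ 0.0038 -0.0023] F [ 0.5  -0.4  -0.31] M [ 0.06 -0.03  0.02] w 0.006 q [-0.43  0.34  1.56 -0.    1.23 -0.48]
```

View pics/w11.png

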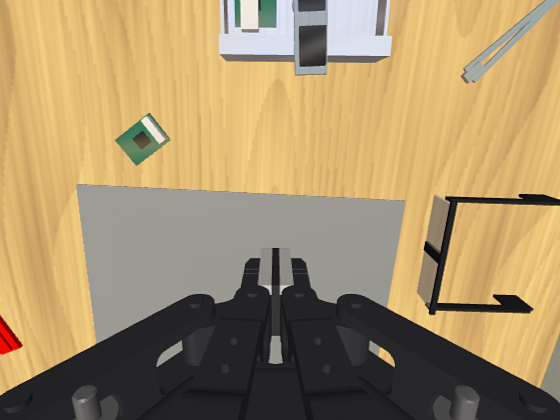

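View pics/s11.png

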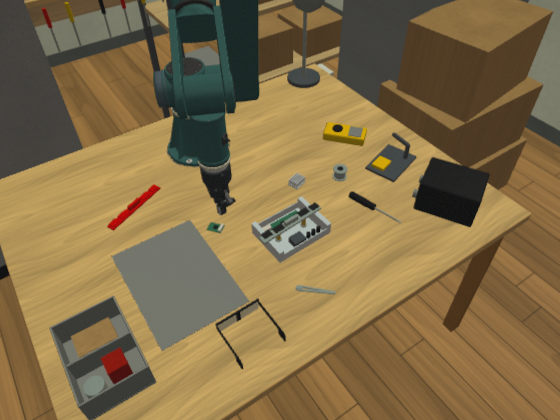

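The straightedge lies across the chassis: its right end at (311,45) is centred on the rail, which spans 220–391, and the bystanders are where they were. One last top view to check the final position.

```bash
python3 - <<'E'
from h import *
f=cams.grab_frame('top');cv2.imwrite('pics/t12.png',cv2.resize(f['img'][130:230,215:335,::-1],None,fx=5,fy=5))
im=f['img'];m=(im.max(2)<70).astype(np.uint8)
cs,_=cv2.findContours(m,cv2.RETR_EXTERNAL,cv2.CHAIN_APPROX_NONE)
for c in cs:
    r=cv2.minAreaRect(c)
    if cv2.contourArea(c)>40 and 225<r[0][0]<325 and 165<r[0][1]<195: print(np.round(r[0],1),np.round(r[1],1),np.round(plane(f,r[0],.07),4))
E
```

```text
[235.8 181.4] [ 8.3 11.4] [0.563  0.1342 0.07  ]
[253.5 180. ] [ 8. 13.] [0.5674 0.0907 0.07  ]
[294.5 177. ] [ 8. 13.] [ 0.5769 -0.0099  0.07  ]
[312.5 176. ] [ 8. 11.] [ 0.5803 -0.0541  0.07  ]
```

View pics/t12.png

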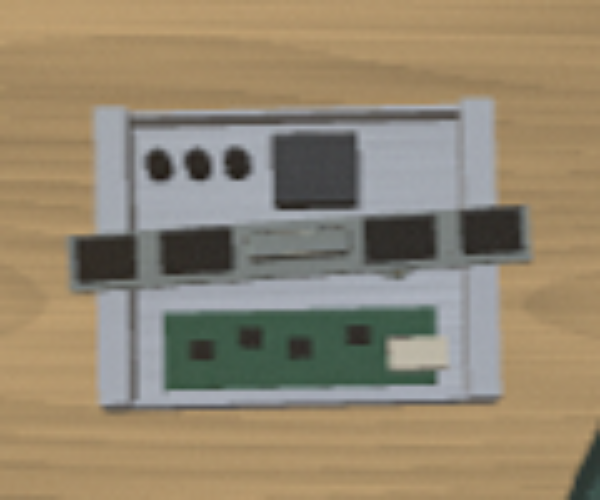

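```bash
python3 -c "
from bench import bot
print(bot.finish_job())"
```

```text
the job is handed in; nothing more can be done
None
```

The job is done and handed in at about 47 s. The straightedge lies flush on both rails, the right support was the proud one and is now home, and neither end rocks.

- **Laying:** I gripped the straightedge by its rib, laid it across both rails centred over the supports, and let go.
- **First presses:** The left end was firm up to about 15 N. At the right end the camera showed it go down at about 5 N while the left end lifted. It went firm at about 11 N and tipped back on release.
- **Pressing home:** With a finger on the right span, the support slid down about 3 mm at roughly 11–12 N and then stopped. It stayed firm at about 16 N, the highest force I read at the end of any move and under the 20 N limit.
- **Proof presses:** The left end was firm at about 8 N, with its contact height unchanged at 0.069 m. The right end was firm at about 10 N, at the same height where it had bottomed before, and the left end no longer lifted.
- **Last pictures:** The straightedge is centred on the chassis within about 2 mm, the gripper is clear of it, and the rest of the bench looks undisturbed.
- **Off the ideal:**
  - The presses turned the straightedge about 0.04 rad relative to the chassis.
  - There were side forces of up to about 5 N while pressing.
  - One pad height came out at about 12.5 mm against the stated minimum of 14 mm.

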